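# Load the slide rack and close the humidity chamber

### The arm

A 6-joint arm with a two-finger parallel gripper is mounted at the origin on the work surface. World frame = base frame: x ahead of the robot, y to its left, z up, the work surface at z = 0. Lengths are in mm, angles in rad, forces in N, time in s.
With the tool pointing down it reaches from about 400 to 925 mm from the base axis. Payload 12.5 kg.
Tool frame: the origin (TCP) lies on the centre line of the jaws, within the pads' length; the fingertips stand 25 mm ahead of it and the grasp point (between the pads) lies 6 mm ahead of it (env.tip_extent is the distance from the TCP to the fingertips, in mm); x points along the fingers, z is the direction in which the jaws open and shut, and the axes are right-handed (so a half turn about x gives the same grasp; the last joint's range is limited). The gripper opens to 95 mm and grips with 3 to 60 N. Pads are 20 mm wide; open, the fingers measure 119 mm over their backs; the gripper's body (75 mm by 180 mm) begins 59 mm behind the grasp point.
Start: joints at [-1.411, 0.491, 1.559, -0, 1.092, -0.106], TCP at [164.198, -603.061, 239.661] pointing down, gripper open.
Joint ranges: [-3.1, 3.1], [-0.84, 2.19], [0.05, 2.79], [-1.13, 4.28], [0.06, 2.93], [-2.69, 2.69]. Speed limits (rad/s): [2.22, 2.22, 2.79, 3.14, 3.14, 3.14].

### API

Orientations are given as [roll, pitch, yaw] about the fixed x, y, z axes, in that order (R = Rz(yaw) Ry(pitch) Rx(roll)).
In Python, from cell import env gives the robot as it stands.
- The arm moves only by the tool step_arm, never from a script. Its argument "rows" is a list of rows, each a list of 6 numbers: the shift along the tool's x, y, z in mm, then the turn, a rotation vector about the tool's x, y, z in rad. In form: [[x, y, z, wx, wy, wz], ...]. A call has 1 to 8 rows; each row shifts and turns the pose as measured when the row begins, along the tool's axes as they then stand; what a row does not reach is not made up. A row lasts 1/8 s, in which the tool goes at most 62.5 mm and 10.7 degrees, less where a joint would pass 70% of its speed; a pose out of reach is approached as far as the arm can. A call is refused whole if a number of a shift passes 62.5 or a number of a turn 0.188, either way. A call with a gripper value outside its range is refused whole. "grip" is the finger opening in mm, from 0 to 95.1, set as the call begins (left out, the last holds). The fingers move at their own pace and stop on an object; the grip force is fixed at half the most. Time passes only in rows, so rows that do not move let the fingers close. It gives the time, the measured TCP pose, the force and the opening at its end, in the units of the state.
- env.state(): the state, without advancing time (a new reading comes with each control period).
- env.read_camera(name): name is "scene" or "top" or "wrist"; returns the picture (400x640x3 uint8, red, green, blue); there is no depth.
- env.get_calibration(name): a dict with "fx", "fy", "cx", "cy" (pixels), "pose" (4x4, takes a point from camera to world coordinates); the wrist camera has in their place "hand_eye" (4x4, takes a point from camera to tool coordinates, whose origin is the TCP and whose axes are the tool frame's). Camera axes: x right, y down, z forward; pixel columns grow to the right and rows downward; lengths in mm; the calibration is good to about 2 mm. A picture is of the moment at which its call begins: read the wrist's pose just before it. get_calibration takes no time and is no camera call.
- env.job_done(): hands the job in, once; it reports no verdict.
The state is a dict: "t": time; "joints": joint angles; "qvel": joint speeds; "tau": joint torques, N m; "eef_pos": TCP position; "tcp_rot": TCP orientation; "ft_force": force on the tool from outside, world axes, zero at the start; "moment": the same for the moment, N m; "opening": opening from 0.0 (shut) to 1.0 (fully open).
Only numpy, scipy, OpenCV 4.12 (cv2) and the standard library are available. Lean on these libraries where they do the work, as an engineer would, in place of code of your own. Each camera call takes 0.05 s, during which the arm holds its last target.

### The job

Stand the rack of slides upright on the floor of the open humidity chamber, put the chamber's lid on so that it sits fully home all round, then swing the clamp over from the back and press it down flat onto the lid. Lower the rack and the lid into place rather than dropping them, keep the rack upright, and leave the other things on the bench where they are.

Things in the scene. Friction and masses are not known exactly. Their poses are not given: they have to be found in the camera images.
- chamber: Humidity chamber: grey open-topped plastic box fixed to the bench, outside 162 (x) x 148 (y) x 92 mm high, inside 150 x 136 mm, walls 6 mm. Origin: centre of its underside; z up; +x towards its back, where the clamp is hinged between steel uprights 124 mm high, 85 to 120 mm behind the centre. Within 0.25 rad of the world axes, back away from the robot.
- chamber_floor (a point): Centre of the chamber's inner floor (8 mm above its underside).
- chamber_rim (a point): Centre of the chamber's mouth, at rim height, 92 mm above its underside. The lid's plate rests on the rim; its plug is 145 x 131 mm (2.5 mm play all round), its lower 5 mm stepped in to 141 x 127 mm.
- lid: The chamber's loose lid, the largest flat thing lying on the bench, handle up: a grey plate 162 (x) x 148 (y) x 8 mm over a black rubber plug, 10 mm deep, that goes into the chamber's mouth. Origin: centre of the plug's underside; plate's top 18 mm above it. Seated, the origin is 82 mm above the chamber's underside. May go on either way round (half a turn). 0.25 to 0.5 kg.
- lid_handle (a point): Middle of the grip of the lid's black bridge handle, a bar 50 mm long along the lid's x, 14 mm thick (y), from 36 to 54 mm above the lid's origin; this point is 45 mm above the origin.
- rack: Steel rack of upright glass slides, 90 (x) x 66 (y) mm, 70 mm high with its handle; loose, standing on the bench. Slides and ends reach 36 mm up. Origin: centre of its underside. About 0.2 to 0.4 kg. It fits the chamber at any yaw, and the lid's plug clears its handle.
- rack_handle (a point): Middle of the rack's top bar, which runs 90 mm along the rack's x, is 12 mm thick (y) and lies 56 to 70 mm above the underside; this point is 63 mm up.
- clamp (a joint): Clamp arm on the back of the chamber. 0: closed, arm level, pointing to the chamber's -x, its pad on the seated lid; 1.57: upright; starts leaning back at 1.9 to 2.3 rad. It stays where it is left (stiff hinge, about 3 N at its end, no catch); the lid is its stop. Arm 22 mm wide, 12 mm thick; rubber pad 45 mm from the hinge.
- clamp_bar (a point): Middle of the black round cross bar on the end of the clamp arm: 70 mm long along the chamber's y, 14 mm thick, 70 mm from the hinge. Closed, it lies 40 mm behind the chamber's centre, 114 mm above the chamber's underside, 15 mm behind the end of the lid's handle.
- clamp_hinge (a point): The clamp's hinge axis (along the chamber's y): 110 mm behind the chamber's centre, 114 mm above its underside.
- dishes: Loose bystander, to be left where it is. Stack of three clear round dishes, 90 mm across, 45 mm high. Origin: centre of its underside.
- jar: Loose bystander, to be left where it is. Amber jar, 60 mm across, 85 mm high. Origin: centre of its underside.
- bottle: Loose bystander, to be left where it is. Bottle, 70 mm across, 140 mm high. Origin: centre of its underside.
- pens: Loose bystander, to be left where it is. Pen pot, 72 mm across, 175 mm high with its pens. Origin: centre of its underside.
- tipbox: Loose bystander, to be left where it is. White box of tips, 80 x 120 x 56 mm. Origin: centre of its underside.
- case: Loose bystander, to be left where it is. Flat black instrument case, 40 x 160 x 18 mm. Origin: centre of its underside.
- tray: Loose bystander, to be left where it is. Shallow steel tray with tweezers, 60 x 150 x 14 mm. Origin: centre of its underside.
Mind the look-alikes: they are no part of the job. Leave any green or yellow look-alike of the rack alone.

How it is judged:
By the outcome, as a careful person would: the job done as asked, in the order asked, and still so for the second after the job is handed in, with the robot touching nothing.
It also fails if it takes over 72 s, if anything falls off the work surface, if the arm or the gripper's body presses on something with over 40 N, if the wrist force passes 120 N, or if a joint passes its speed limit or range.

## Working session

There is one attempt and no reset: what is moved stays moved. The work goes in short steps, Python scripts to look and compute and a tool call to move; the robot and the scene stay as the last step left them, time stands still between calls to the robot, and variables do not carry over. Pictures are saved under pics/ and viewed, and the job is handed in when it is done.

Besides the shell and the picture viewer there is one more tool, called after "Emit:" as name(argument=value, ...) on one line, values as JSON. step_arm: Moves the arm, as the interface text tells. Its arguments: {"type":"object","properties":{"rows":{"type":"array","items":{"type":"array","items":{"type":"number"}}},"grip":{"type":"number"}},"required":["rows"]}

```bash
ls; mkdir -p pics; python3 - <<'E'
from cell import env
import cv2, numpy as np
np.set_printoptions(precision=4,suppress=True)
print(env.state())
for n in ["scene","top","wrist"]:
    im=env.read_camera(n); cv2.imwrite(f"pics/{n}0.png",im[:,:,::-1]); print(n,env.get_calibration(n))
E
```

```text
pics
{'t': 0.0, 'joints': array([-1.4106,  0.4915,  1.5594,  0.    ,  1.0917, -0.1056]), 'qvel': array([ 0.0001,  0.0002,  0.001 , -0.0006,  0.0019, -0.    ]), 'tau': array([ -0.0016, -61.2657, -25.8183,   0.0692,   0.0482,  -0.0001]), 'eef_pos': array([ 164.1565, -602.8421,  239.0847]), 'tcp_rot': array([3.0352, 1.5697, 1.7302]), 'ft_force': array([-0.2244,  0.2228,  0.3371]), 'moment': array([-0.0116,  0.0472,  0.0002]), 'opening': 1.0002194345822384}
scene {'fx': 511.5304116851162, 'fy': 511.5304116851162, 'cx': 324.45243465971095, 'cy': 195.771183137116, 'pose': array([[  -0.4232,    0.5842,   -0.6925, 1699.9264],
       [   0.9059,    0.285 ,   -0.3132,  533.1748],
       [   0.0144,   -0.7599,   -0.6499, 1205.6527],
       [   0.    ,    0.    ,    0.    ,    1.    ]])}
top {'fx': 512.7578611744443, 'fy': 512.7578611744443, 'cx': 310.7750765858273, 'cy': 203.15857465567836, 'pose': array([[   0.0218,   -0.9896,    0.1419,  306.8413],
       [  -0.9997,   -0.0204,    0.0107,   -2.7816],
       [  -0.0077,   -0.1421,   -0.9898, 1587.3949],
       [   0.    ,    0.    ,    0.    ,    1.    ]])}
wrist {'fx': 303.322810552488, 'fy': 303.322810552488, 'cx': 315.4951646528039, 'cy': 200.16122525053584, 'hand_eye': array([[  -0.0002,   -0.2857,    0.9583, -146.0827],
       [  -0.0001,   -0.9583,   -0.2857,   80.5684],
       [   1.    ,   -0.0001,    0.0001,    0.7312],
       [   0.    ,    0.    ,    0.    ,    1.    ]])}
```

View pics/top0.png

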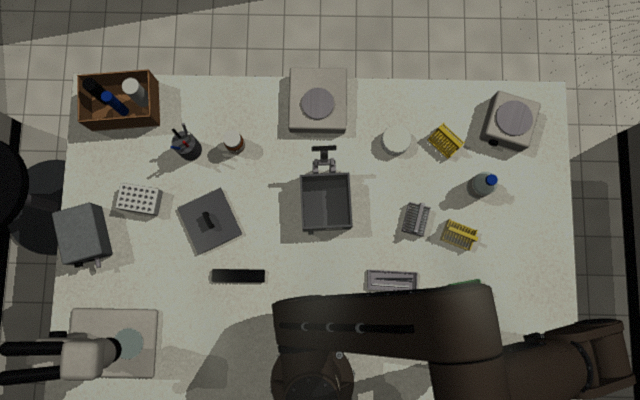

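View pics/scene0.png

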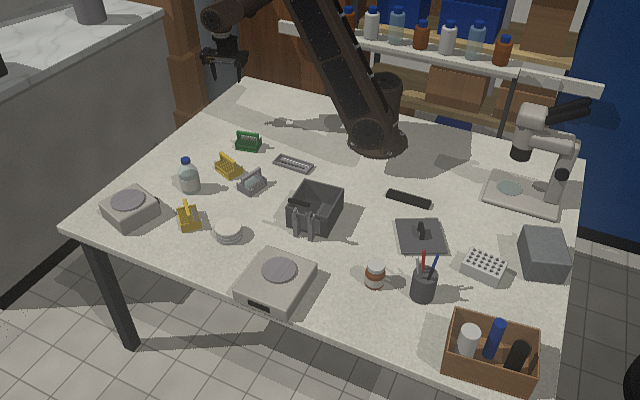

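View pics/wrist0.png

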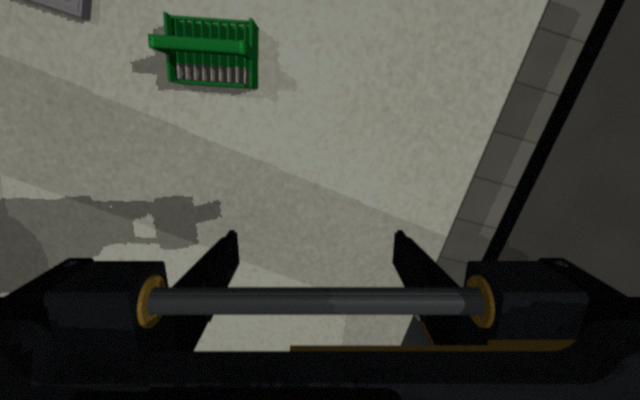

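The top view shows these rack candidates: steel-grey (414,220), yellow (446,141), yellow (459,235). There is also a green one, at scene (248,140). I choose the grey one. The other grey flat thing is the lid at (209,220); the box at (80,235) and the scales at (318,100) are not lids. I'll check the choice in close crops.

```bash
python3 - <<'E'
import cv2, numpy as np
t=cv2.imread("pics/top0.png"); s=cv2.imread("pics/scene0.png")
def c(im,x,y,w,h,k): return cv2.resize(im[y:y+h,x:x+w],None,fx=k,fy=k,interpolation=cv2.INTER_CUBIC)
cv2.imwrite("pics/c_rack.png",np.hstack([c(t,380,190,60,60,6.5),c(s,225,155,60,60,6.5)]))
cv2.imwrite("pics/c_ch.png",np.hstack([c(t,280,135,90,110,5),c(s,270,165,80,110,4.5)[:495] if 0 else cv2.resize(s[165:255,270:350],(400,550))]))
cv2.imwrite("pics/c_lid.png",np.hstack([c(t,165,175,90,90,4.4),c(s,380,205,80,80,4.95)]))
E
```

```text
(no output)
```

View pics/c_rack.png

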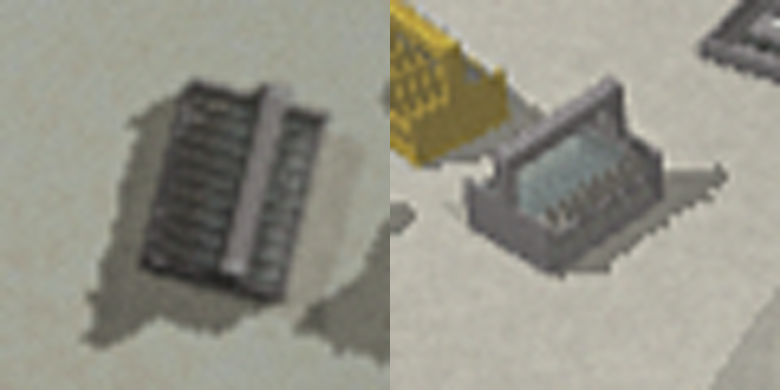

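View pics/c_ch.png

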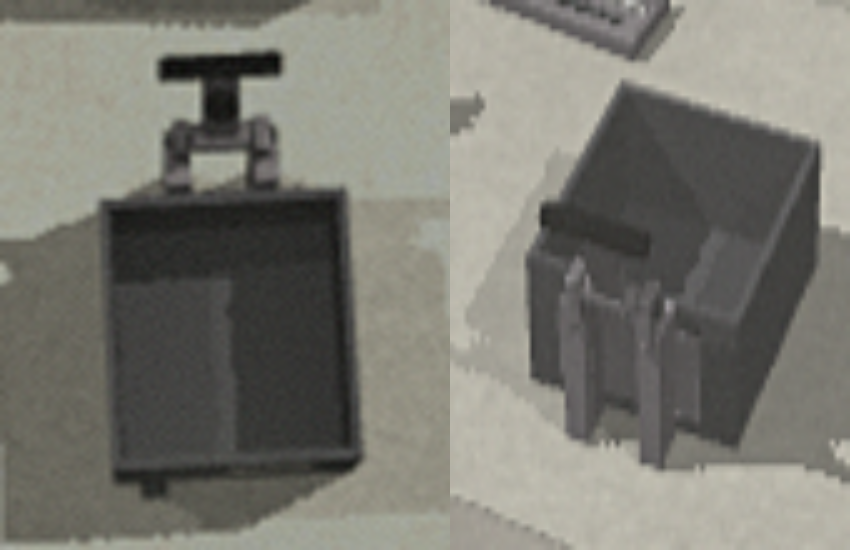

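View pics/c_lid.png

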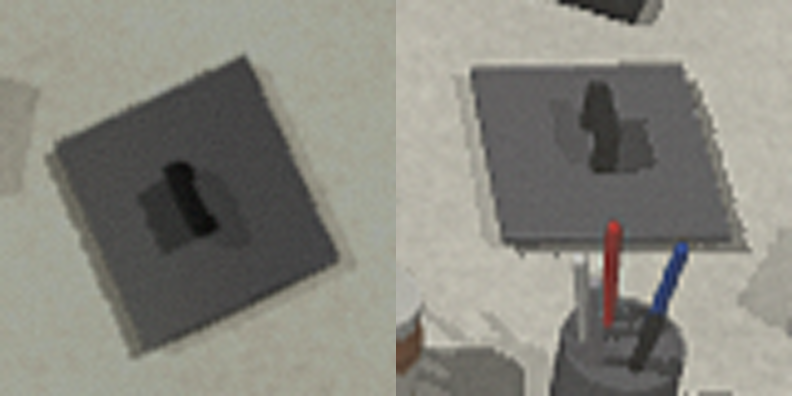

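```bash
cat > h.py <<'E'
from cell import env
import cv2, numpy as np
from scipy.spatial.transform import Rotation as Ro
np.set_printoptions(precision=3,suppress=True)
def T_tool():
    s=env.state(); T=np.eye(4); T[:3,:3]=Ro.from_euler('xyz',s['tcp_rot']).as_matrix(); T[:3,3]=s['eef_pos']; return T
def cam(name,T=None):
    c=env.get_calibration(name); P=c['pose'] if 'pose' in c else (T if T is not None else T_tool())@c['hand_eye']
    return c,P
def ray(name,uv,T=None):
    c,P=cam(name,T); d=P[:3,:3]@np.array([(uv[0]-c['cx'])/c['fx'],(uv[1]-c['cy'])/c['fy'],1]); return P[:3,3],d
def onz(name,uv,z,T=None):
    o,d=ray(name,uv,T); return (o+d*(z-o[2])/d[2])
def proj(name,p,T=None):
    c,P=cam(name,T); q=P[:3,:3].T@(np.asarray(p,float)-P[:3,3]); return np.array([c['cx']+c['fx']*q[0]/q[2],c['cy']+c['fy']*q[1]/q[2]])
def tri(obs):
    A=np.zeros((3,3));b=np.zeros(3)
    for o,d in obs:
        d=d/np.linalg.norm(d);M=np.eye(3)-np.outer(d,d);A+=M;b+=M@o
    return np.linalg.solve(A,b)
def snap(name,f):
    T=T_tool(); im=env.read_camera(name)[:,:,::-1].copy(); cv2.imwrite(f"pics/{f}.png",im); np.save(f"pics/{f}.npy",T); return im,T
def Rdown(psi):  # tool x down, tool z along world angle psi
    x=np.array([0,0,-1.]);z=np.array([np.cos(psi),np.sin(psi),0]);return np.column_stack([x,np.cross(z,x),z])
def plan(pos,psi=None,R=None,n=None,step=55,turn=0.17):
    T=T_tool();R1=R if R is not None else Rdown(psi); pos=np.asarray(pos,float)
    rv=Ro.from_matrix(T[:3,:3].T@R1).as_rotvec();d=pos-T[:3,3]
    N=n or max(1,int(np.ceil(max(np.linalg.norm(d)/step,np.linalg.norm(rv)/turn))))
    dR=Ro.from_rotvec(rv/N)
    Rk=Ro.from_matrix(T[:3,:3])
    print("N",N,"dist",d,"rot",rv)
    out=[]
    for k in range(N):
        t=Rk.inv().apply(d/N); out.append([round(float(x),1) for x in t]+[round(float(x),3) for x in rv/N]); Rk=Rk*dR
    for i in range(0,N,8): print(out[i:i+8])
def st():
    s=env.state(); T=T_tool(); print("t",round(s['t'],3),"pos",s['eef_pos'],"psi",np.arctan2(T[1,2],T[0,2]),"xax",T[:3,0],"F",s['ft_force'],"open",s['opening']*95.1,"q",s['joints'])
E
python3 - <<'E'
from h import *
st()
lid=[(165+x/4.4,175+y/4.4) for x,y in [(245,57),(338,260),(135,355),(50,148)]]
L=np.array([onz('top',p,18) for p in lid]); print("lid",L.mean(0),[np.linalg.norm(L[i]-L[i-1]) for i in range(4)]); e=L[0]-L[1];print(np.arctan2(e[1],e[0]),'handle', [onz('top',(165+x/4.4,175+y/4.4),54)[:2] for x,y in[(178,165),(207,232)]])
ch=[(280+x/5,135+y/5) for x,y in [(100,203),(347,190),(360,460),(113,468)]]
C=np.array([onz('top',p,92) for p in ch]); print("ch",C.mean(0),[np.linalg.norm(C[i]-C[i-1]) for i in range(4)]);e=C[1]-C[2];print(np.arctan2(e[1],e[0])); e=C[0]-C[3];print(np.arctan2(e[1],e[0]))
r=[onz('top',(380+x/6.5,190+y/6.5),70) for x,y in [(275,88),(235,270)]];print("rack",r,np.mean(r,0));e=r[0]-r[1];print(np.arctan2(e[1],e[0]),np.linalg.norm(e))
E
```

```text
t 0.15 pos [ 164.2   -602.895  239.196] psi -1.304903800245239 xax [-0.     0.001 -1.   ] F [ 0.427  0.187 -0.833] open 95.43286310123293 q [-1.411  0.491  1.559 -0.     1.092 -0.106]
lid [468.568 327.661  18.   ] [np.float64(150.33053387620095), np.float64(159.2468436151535), np.float64(154.49525592291513), np.float64(158.6334508334653)]
0.46674509572174394 handle [array([491.66 , 331.027]), array([446.004, 308.841])]
ch [529.055 -31.267  92.   ] [np.float64(158.09979338194742), np.float64(146.9072165294857), np.float64(161.04603417178208), np.float64(144.57997722058482)]
0.05827376995682693
0.07289321455859298
rack [array([ 530.137, -319.16 ,   70.   ]), array([ 445.966, -300.208,   70.   ])] [ 488.052 -309.684   70.   ]
-0.2214667920243051 86.27852078704376
```

```bash
python3 - <<'E'
from h import *
plan([488,-310,250],-0.2215-np.pi/2,step=50)
E
```

```text
N 9 dist [323.8   292.895  10.804] rot [ 0.487 -0.001  0.   ]
[[-1.2, 43.3, -21.9, 0.054, -0.0, 0.0], [-1.2, 42.0, -24.3, 0.054, -0.0, 0.0], [-1.2, 40.6, -26.5, 0.054, -0.0, 0.0], [-1.2, 39.1, -28.7, 0.054, -0.0, 0.0], [-1.2, 37.5, -30.7, 0.054, -0.0, 0.0], [-1.2, 35.8, -32.7, 0.054, -0.0, 0.0], [-1.2, 34.0, -34.6, 0.054, -0.0, 0.0], [-1.2, 32.1, -36.4, 0.054, -0.0, 0.0]]
[[-1.2, 30.1, -38.1, 0.054, -0.0, 0.0]]
```

Emit:
step_arm(rows=[[-1, 43, -22, 0.054, 0, 0], [-1, 42, -24, 0.054, 0, 0], [-1, 41, -27, 0.054, 0, 0], [-1, 39, -29, 0.054, 0, 0], [-1, 37, -31, 0.054, 0, 0], [-1, 36, -33, 0.054, 0, 0], [-1, 34, -35, 0.054, 0, 0], [-1, 32, -36, 0.054, 0, 0]], grip=60)

```text
t: 1.15
eef_pos: [459.0, -337.0, 245.8]
tcp_rot: [-2.563, 1.567, 1.963]
ft_force: [-1.2, -0.0, 0.2]
opening: 0.634
```

```bash
python3 - <<'E'
from h import *
st()
plan([488,-310,250],-0.2215-np.pi/2,step=50)
E
```

```text
t 1.15 pos [ 459.033 -336.971  245.797] psi -1.7567094975638637 xax [-0.001  0.003 -1.   ] F [-1.173 -0.017  0.242] open 60.2485391118627 q [-0.75   0.407  1.688  0.002  1.05   1.006]
N 1 dist [28.967 26.971  4.203] rot [ 0.036 -0.003  0.002]
[[-4.2, 23.5, -31.9, 0.036, -0.003, 0.002]]
```

Emit:
step_arm(rows=[[-4, 23, -32, 0.036, -0.003, 0], [0, 0, 0, 0, 0, 0], [0, 0, 0, 0, 0, 0]])

```text
t: 1.52
eef_pos: [489.8, -306.7, 249.3]
tcp_rot: [-1.633, 1.568, 2.861]
ft_force: [0.4, 0.3, -0.6]
opening: 0.627
```

```bash
python3 - <<'E'
from h import *
st(); im,T=snap('wrist','w1'); print(proj('wrist',[488,-310,70]),proj('wrist',[530,-319,70]),proj('wrist',[446,-300,70]))
E
```

```text
t 1.525 pos [ 489.751 -306.693  249.28 ] psi -1.789747622483291 xax [-0.003  0.001 -1.   ] F [ 0.394  0.272 -0.587] open 59.61173131776334 q [-0.673  0.415  1.664 -0.001  1.066  1.117]
[317.891 186.627] [317.636 147.453] [317.276 223.186]
```

View pics/w1.png

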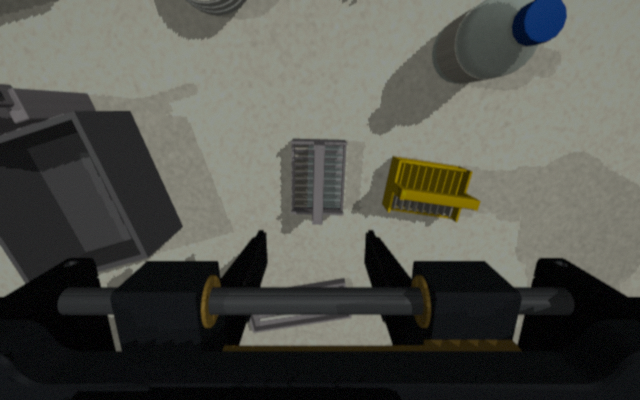

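The wrist view shows the grey rack centred, with its bar from (320,143) to (318,222). The yellow rack is clear to the right at (430,187), and the chamber is at the left.

```bash
python3 - <<'E'
from h import *
im=cv2.imread('pics/w1.png');cv2.imwrite('pics/w1c.png',cv2.resize(im[125:235,270:370],None,fx=5,fy=5,interpolation=cv2.INTER_CUBIC))
T=np.load('pics/w1.npy')
a,b=[onz('wrist',p,70,T) for p in [(319.5,143),(318.3,222)]];print(a,b,(a+b)/2,np.linalg.norm(a-b),np.arctan2(*(a-b)[1::-1]))
E
```

```text
[ 534.198 -321.746   70.   ] [ 447.214 -301.325   70.   ] [ 490.706 -311.536   70.   ] 89.34833596743222 -0.23058738401540355
```

View pics/w1c.png

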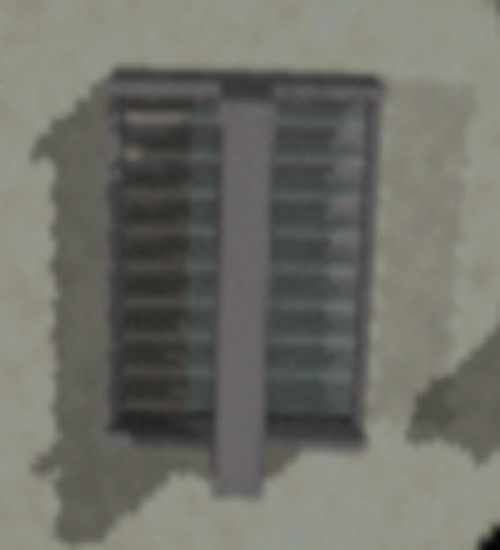

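```bash
python3 - <<'E'
from h import *
T=np.load('pics/w1.npy')
a,b=[onz('wrist',p,70,T) for p in [(319.2,144.6),(317.7,224)]];m=(a+b)/2;print(a,b,m,np.linalg.norm(a-b),np.arctan2(*(a-b)[1::-1]))
# TCP z = 63+6 -> fingertips at 44
plan([m[0],m[1],72],-0.227-np.pi/2,step=40)
E
```

```text
[ 532.628 -321.077   70.   ] [ 444.973 -300.128   70.   ] [ 488.8   -310.602   70.   ] 90.12402257775223 -0.23458891112323477
N 5 dist [  -0.871   -3.74  -177.337] rot [ 0.007 -0.     0.003]
[[35.5, 0.1, 0.8, 0.001, -0.0, 0.001], [35.5, 0.1, 0.8, 0.001, -0.0, 0.001], [35.5, 0.1, 0.8, 0.001, -0.0, 0.001], [35.5, 0.0, 0.8, 0.001, -0.0, 0.001], [35.5, 0.0, 0.8, 0.001, -0.0, 0.001]]
```

Emit:
step_arm(rows=[[40, 0, 1, 0.002, 0, 0], [40, 0, 1, 0.002, 0, 0], [40, 0, 1, 0.002, 0, 0], [35, 0, 1, 0.002, 0, 0], [20, 0, 0, 0.002, 0, 0], [2, 0, 0, 0, 0, 0]])

```text
t: 2.33
eef_pos: [483.8, -317.3, 67.9]
tcp_rot: [-0.934, 1.569, -2.742]
ft_force: [-0.0, -0.4, -0.8]
opening: 0.631
```

```bash
python3 - <<'E'
from h import *
st()
plan([488.8,-310.6,70],-0.232-np.pi/2,n=1); im,T=snap('wrist','w2')
E
```

```text
t 2.325 pos [ 483.81  -317.281   67.851] psi -1.808219221020486 xax [-0.001 -0.001 -1.   ] F [-0.015 -0.397 -0.836] open 59.99611783033905 q [-0.694  0.649  1.826 -0.002  0.668  1.116]
N 1 dist [4.99  6.681 2.149] rot [-0.005  0.001  0.001]
[[-2.2, 3.3, -7.7, -0.005, 0.001, 0.001]]
```

View pics/w2.png

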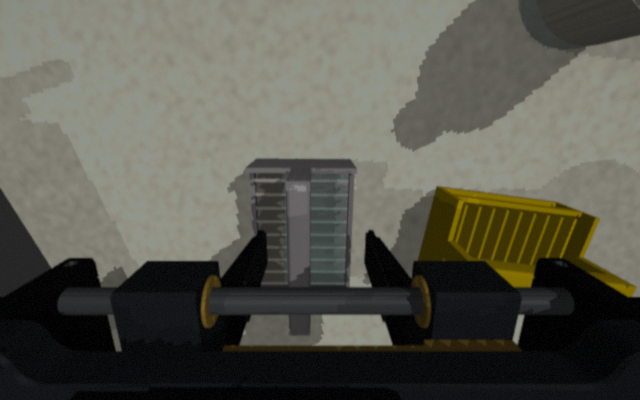

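The jaws straddle the bar, but the bar (x≈299) lies left of their centre (317), so I shift before closing.

Emit:
step_arm(rows=[[-1, 3, -8, -0.005, 0, 0], [0, 0, 0, 0, 0, 0]])

```text
t: 2.62
eef_pos: [489.4, -310.9, 71.3]
tcp_rot: [0.66, 1.568, -1.143]
ft_force: [-0.2, -0.4, 1.2]
opening: 0.629
```

Emit:
step_arm(rows=[[0, 0, 0, 0, 0, 0], [0, 0, 0, 0, 0, 0], [0, 0, 0, 0, 0, 0], [0, 0, 0, 0, 0, 0], [0, 0, 0, 0, 0, 0]], grip=0)

```text
t: 3.25
eef_pos: [489.9, -310.9, 72.7]
tcp_rot: [0.845, 1.566, -0.958]
ft_force: [-0.7, 1.0, 0.7]
opening: 0.161
```

```bash
python3 - <<'E'
from h import *
st()
E
```

```text
t 3.25 pos [ 489.885 -310.929   72.687] psi -1.802994546223229 xax [ 0.003 -0.004 -1.   ] F [-0.655  1.029  0.722] open 15.281377053323883 q [-0.679  0.642  1.822 -0.002  0.673  1.126]
```

Emit:
step_arm(rows=[[0, 0, 0, 0, 0, 0], [-10, 0, 0, 0, 0, 0], [-25, 0, 0, 0, 0, 0], [-35, 0, 0, 0, 0, 0], [-35, 0, 0, 0, 0, 0], [-35, 0, 0, 0, 0, 0], [-20, 0, 0, 0, 0, 0], [0, 0, 0, 0, 0, 0]])

```text
t: 4.25
eef_pos: [488.2, -309.6, 239.0]
tcp_rot: [0.307, 1.568, -1.497]
ft_force: [0.1, -0.6, -3.7]
opening: 0.125
```

```bash
python3 - <<'E'
from h import *
st(); snap('scene','s3');im,T=snap('wrist','w3')
plan([529,-31,235],0.065-np.pi/2,step=40)
E
```

```text
t 4.25 pos [ 488.239 -309.639  238.97 ] psi -1.8030689203917158 xax [ 0.    -0.002 -1.   ] F [ 0.051 -0.553 -3.697] open 11.89149718773798 q [-0.679  0.424  1.678 -0.002  1.037  1.125]
N 8 dist [ 41.253 278.25   -2.033] rot [-0.297  0.001  0.002]
[[0.2, -3.0, -35.0, -0.037, 0.0, 0.0], [0.2, -1.7, -35.1, -0.037, 0.0, 0.0], [0.2, -0.4, -35.2, -0.037, 0.0, 0.0], [0.2, 0.9, -35.1, -0.037, 0.0, 0.0], [0.2, 2.2, -35.1, -0.037, 0.0, 0.0], [0.2, 3.5, -35.0, -0.037, 0.0, 0.0], [0.2, 4.8, -34.8, -0.037, 0.0, 0.0], [0.2, 6.1, -34.6, -0.037, 0.0, 0.0]]
```

View pics/s3.png

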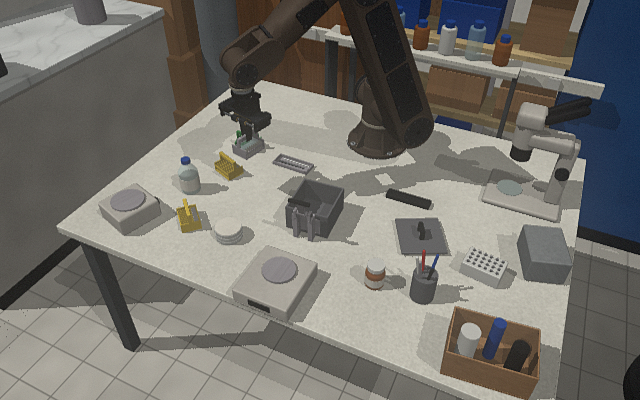

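View pics/w3.png

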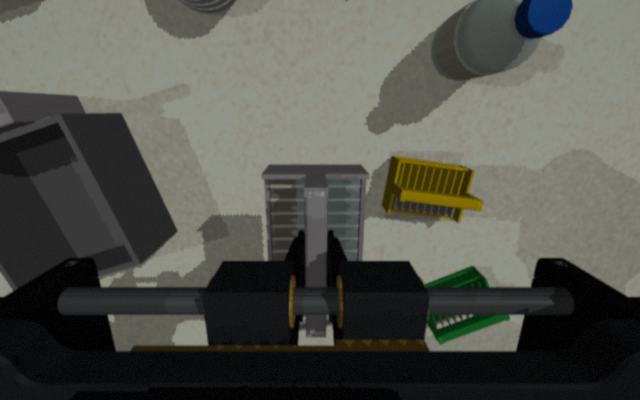

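The rack is lifted and held level, centred at x≈316 in the wrist view. Now I carry it over to the chamber.

Emit:
step_arm(rows=[[0, -3, -35, -0.037, 0, 0], [0, -2, -35, -0.037, 0, 0], [0, 0, -35, -0.037, 0, 0], [0, 1, -35, -0.037, 0, 0], [0, 2, -35, -0.037, 0, 0], [0, 3, -35, -0.037, 0, 0], [0, 5, -30, -0.037, 0, 0], [0, 3, -20, -0.037, 0, 0]])

```text
t: 5.35
eef_pos: [522.4, -43.2, 226.5]
tcp_rot: [-1.975, 1.551, 2.807]
ft_force: [-0.3, -0.2, -4.2]
opening: 0.122
```

```bash
python3 - <<'E'
from h import *
st(); snap('top','t4');im,T=snap('wrist','w4');
plan([529,-31,235],0.065-np.pi/2,step=40)
E
```

```text
t 5.35 pos [522.391 -43.231 226.542] psi -1.5010764626915334 xax [-0.019  0.006 -1.   ] F [-0.27  -0.193 -4.219] open 11.622442310866008 q [-0.21   0.37   1.809  0.003  0.982  1.29 ]
N 1 dist [ 6.688 11.889  8.471] rot [ 0.005 -0.008  0.018]
[[-8.5, 7.4, -11.5, 0.005, -0.008, 0.018]]
```

View pics/w4.png

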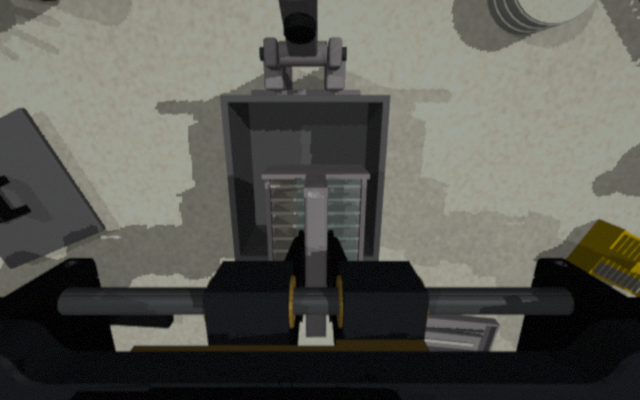

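The wrist view shows the rack above the open chamber; the back rim corners are at about (222,97) and (390,95).

```bash
python3 - <<'E'
from h import *
T=np.load('pics/w4.npy')
im=cv2.imread('pics/w4.png');cv2.imwrite('pics/w4c.png',cv2.resize(im[80:280,200:410],None,fx=3.5,fy=3,interpolation=cv2.INTER_CUBIC))
a,b=[onz('wrist',p,92,T) for p in [(222,97),(390,95)]];print(a,b,np.linalg.norm(a-b)); e=a-b; yaw=np.arctan2(e[1],e[0])-np.pi/2; m=(a+b)/2; print(yaw, m-81*np.array([np.cos(yaw),np.sin(yaw),0]))
E
```

```text
[605.051  46.555  92.   ] [617.18  -99.207  92.   ] 146.26532435943557
0.08301784329604645 [530.394 -33.043  92.   ]
```

View pics/w4c.png

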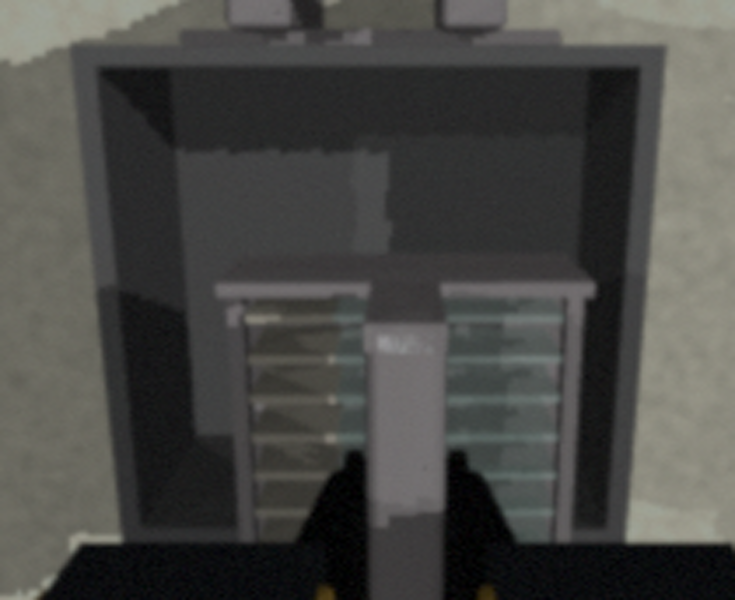

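Emit:
step_arm(rows=[[-4, 8, -12, -0.005, -0.008, 0.018], [0, 0, 0, 0, 0, 0], [0, 0, 0, 0, 0, 0]])

```text
t: 5.82
eef_pos: [529.7, -30.5, 229.5]
tcp_rot: [-1.426, 1.57, -2.923]
ft_force: [0.7, 0.8, -4.0]
opening: 0.123
```

```bash
python3 - <<'E'
from h import *
st(); 
plan([530,-32,175],0.07-np.pi/2,step=20)
E
```

```text
t 5.825 pos [529.687 -30.535 229.458] psi -1.4968242920205825 xax [-0.001 -0.    -1.   ] F [ 0.673  0.795 -3.986] open 11.672519052413518 q [-0.182  0.369  1.801 -0.001  0.972  1.315]
N 3 dist [  0.313  -1.465 -54.458] rot [0.004 0.    0.001]
[[18.2, 0.1, 0.5, 0.001, 0.0, 0.0], [18.2, 0.1, 0.5, 0.001, 0.0, 0.0], [18.2, 0.1, 0.5, 0.001, 0.0, 0.0]]
```

Emit:
step_arm(rows=[[18, 0, 0.5, 0, 0, 0], [18, 0, 0.5, 0, 0, 0], [18, 0, 0.5, 0, 0, 0], [15, 0, 0.5, 0, 0, 0], [15, 0, 0, 0, 0, 0], [5, 0, 0, 0, 0, 0], [0, 0, 0, 0, 0, 0]])

```text
t: 6.7
eef_pos: [530.2, -35.2, 137.6]
tcp_rot: [0.303, 1.57, -1.198]
ft_force: [0.4, -0.3, -3.2]
opening: 0.125
```

```bash
python3 - <<'E'
from h import *
st(); im,T=snap('wrist','w5')
plan([530,-32,92],0.07-np.pi/2,step=15)
E
```

```text
t 6.7 pos [530.157 -35.22  137.622] psi -1.500767566414021 xax [ 0.    -0.001 -1.   ] F [ 0.399 -0.344 -3.233] open 11.840301517830962 q [-0.19   0.492  1.896 -0.001  0.753  1.311]
N 4 dist [ -0.239   3.217 -45.886] rot [ 0.     0.001 -0.001]
[[11.5, -0.0, -0.8, 0.0, 0.0, -0.0], [11.5, -0.0, -0.8, 0.0, 0.0, -0.0], [11.5, -0.0, -0.8, 0.0, 0.0, -0.0], [11.5, -0.0, -0.8, 0.0, 0.0, -0.0]]
```

View pics/w5.png

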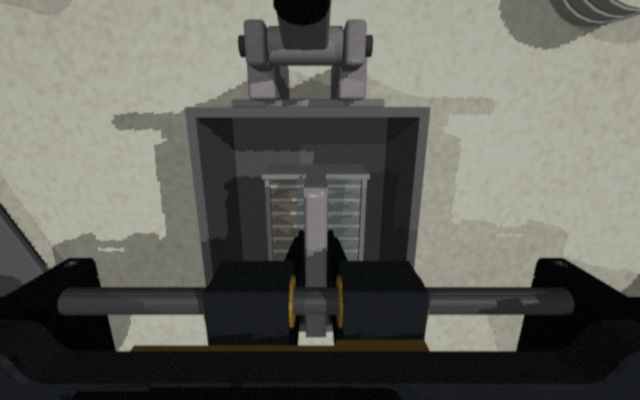

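The rack is inside the chamber, centred left to right. I continue lowering slowly.

Emit:
step_arm(rows=[[12, 0, -1, 0, 0, 0], [12, 0, -1, 0, 0, 0], [12, 0, -1, 0, 0, 0], [8, 0, -0.5, 0, 0, 0], [2, 0, 0, 0, 0, 0], [0, 0, 0, 0, 0, 0]])

```text
t: 7.5
eef_pos: [530.4, -31.4, 89.0]
tcp_rot: [0.909, 1.569, -0.591]
ft_force: [-0.1, -0.3, -3.4]
opening: 0.123
```

```bash
python3 - <<'E'
from h import *
T=np.load('pics/w5.npy')
a,b=[onz('wrist',p,92,T) for p in [(187,109),(429,108)]];print(a,b,np.linalg.norm(a-b)); e=a-b; yaw=np.arctan2(e[1],e[0])-np.pi/2; m=(a+b)/2; print(yaw, m-81*np.array([np.cos(yaw),np.sin(yaw),0]))
st(); plan([530,-32,80],0.07-np.pi/2,step=15)
E
```

```text
[605.741  47.162  92.   ] [616.553 -98.863  92.   ] 146.42541252653243
0.07391059816482692 [530.368 -31.832  92.   ]
t 7.5 pos [530.387 -31.402  89.021] psi -1.500426529617706 xax [ 0.002 -0.001 -1.   ] F [-0.102 -0.322 -3.429] open 11.65907661411541 q [-0.183  0.568  1.933 -0.001  0.638  1.318]
N 1 dist [-0.387 -0.598 -9.021] rot [ 0.     0.001 -0.002]
[[9.0, -0.4, 0.6, 0.0, 0.001, -0.002]]
```

Lower in small steps and watch the force for contact.

Emit:
step_arm(rows=[[3, 0, 0, 0, 0, 0], [2, 0, 0, 0, 0, 0], [2, 0, 0, 0, 0, 0], [0, 0, 0, 0, 0, 0]])

```text
t: 8.0
eef_pos: [530.8, -31.5, 82.2]
tcp_rot: [1.081, 1.567, -0.419]
ft_force: [0.0, -0.6, -3.4]
opening: 0.127
```

Emit:
step_arm(rows=[[1.5, 0, 0, 0, 0, 0], [1.5, 0, 0, 0, 0, 0]])

```text
t: 8.25
eef_pos: [530.8, -31.6, 80.1]
tcp_rot: [1.104, 1.567, -0.396]
ft_force: [-8.0, 1.2, 25.2]
opening: 0.123
```

Emit:
step_arm(rows=[[-0.5, 0, 0, 0, 0, 0], [0, 0, 0, 0, 0, 0], [0, 0, 0, 0, 0, 0], [0, 0, 0, 0, 0, 0]], grip=40)

```text
t: 8.75
eef_pos: [531.5, -31.7, 81.4]
tcp_rot: [1.178, 1.565, -0.323]
ft_force: [-0.4, -0.3, -0.6]
opening: 0.412
```

```bash
python3 - <<'E'
from h import *
st(); im,T=snap('wrist','w6'); plan([530,-32,270],0.07-np.pi/2,step=40)
E
```

```text
t 8.75 pos [531.479 -31.659  81.399] psi -1.5003995822339267 xax [ 0.006 -0.002 -1.   ] F [-0.407 -0.272 -0.562] open 39.19930082004987 q [-0.183  0.581  1.938 -0.001  0.617  1.318]
N 5 dist [ -1.457  -0.334 188.632] rot [ 0.     0.002 -0.006]
[[-37.7, -0.1, 0.1, 0.0, 0.0, -0.001], [-37.7, -0.1, 0.1, 0.0, 0.0, -0.001], [-37.7, -0.2, 0.1, 0.0, 0.0, -0.001], [-37.7, -0.2, 0.1, 0.0, 0.0, -0.001], [-37.7, -0.3, 0.1, 0.0, 0.0, -0.001]]
```

View pics/w6.png

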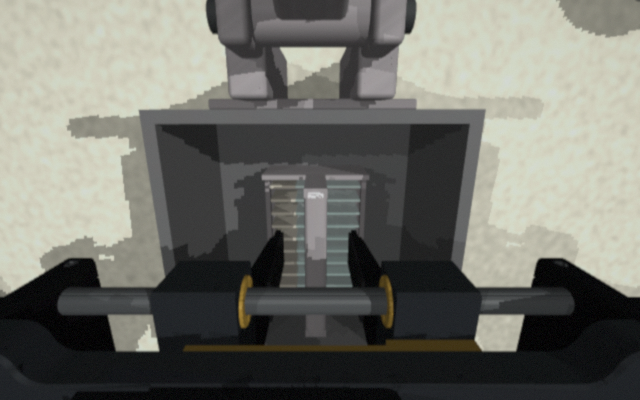

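The rack stands in the chamber with the fingers open around its bar (x≈316). I retract straight up.

Emit:
step_arm(rows=[[-15, 0, 0, 0, 0, 0], [-35, 0, 0, 0, 0, 0], [-38, 0, 0, 0, 0, 0], [-38, 0, 0, 0, 0, 0], [-38, 0, 0, 0, 0, 0], [-10, 0, 0, 0, 0, 0], [0, 0, 0, 0, 0, 0], [0, 0, 0, 0, 0, 0]])

```text
t: 9.8
eef_pos: [529.2, -31.1, 264.5]
tcp_rot: [1.189, 1.565, -0.311]
ft_force: [0.6, -0.6, 0.4]
opening: 0.417
```

```bash
python3 - <<'E'
from h import *
st(); im,T=snap('wrist','w7')
# lid: handle along lid x yaw .467 ; jaws perpendicular
plan([468.6,320,262],0.467-np.pi/2,step=45)
E
```

```text
t 9.8 pos [529.233 -31.104 264.475] psi -1.5004448638504477 xax [ 0.006 -0.002 -1.   ] F [ 0.55  -0.558  0.369] open 39.642673472993565 q [-0.183  0.328  1.761 -0.001  1.047  1.318]
N 8 dist [-60.63  351.113  -2.332] rot [-0.397  0.003 -0.005]
[[0.2, -4.5, -44.3, -0.05, 0.0, -0.001], [0.2, -2.3, -44.5, -0.05, 0.0, -0.001], [0.2, -0.1, -44.5, -0.05, 0.0, -0.001], [0.2, 2.1, -44.5, -0.05, 0.0, -0.001], [0.2, 4.3, -44.3, -0.05, 0.0, -0.001], [0.3, 6.5, -44.1, -0.05, 0.0, -0.001], [0.3, 8.7, -43.7, -0.05, 0.0, -0.001], [0.3, 10.9, -43.2, -0.05, 0.0, -0.001]]
```

View pics/w7.png

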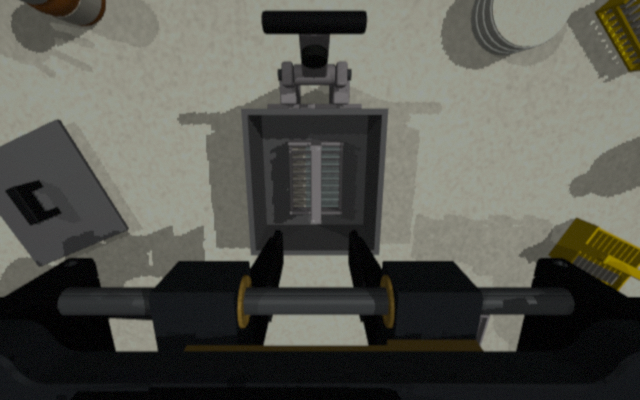

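```bash
python3 - <<'E'
from h import *
im=cv2.imread('pics/w7.png')
cv2.imwrite('pics/w7c.png',cv2.resize(im[95:265,230:400],None,fx=4.4,fy=3.5,interpolation=cv2.INTER_CUBIC))
E
```

```text
(no output)
```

View pics/w7c.png

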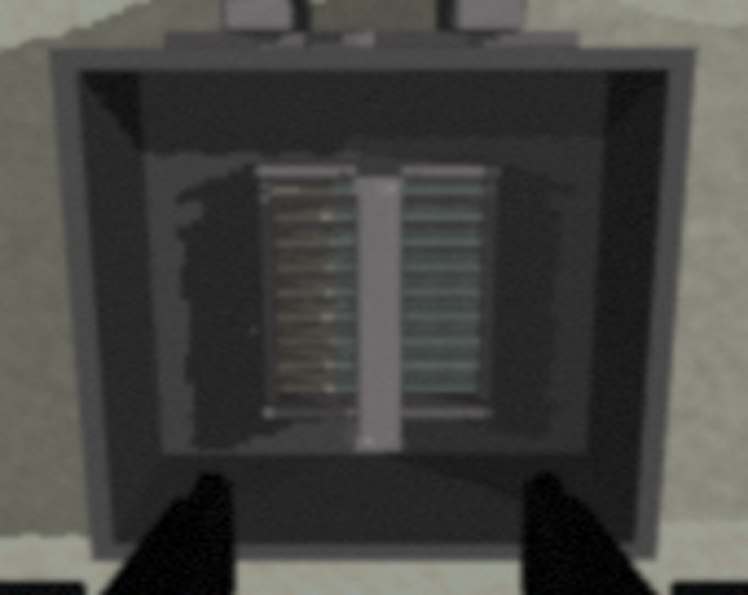

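```bash
python3 - <<'E'
from h import *
T=np.load('pics/w7.npy')
for C in ([(80,70),(668,70),(634,543),(112,543)],[(50,50),(695,48),(655,557),(93,557)]):
    P=np.array([onz('wrist',(230+x/4.4,95+y/3.5),92,T) for x,y in C]);print(P.mean(0),[round(np.linalg.norm(P[i]-P[i-1]),1) for i in range(4)])
    e=P[0]-P[3];f=P[1]-P[2];g=P[0]-P[1];h=P[3]-P[2]
    print([np.arctan2(v[1],v[0]) for v in(e,f)],[np.arctan2(v[1],v[0])-np.pi/2 for v in (g,h)])
E
```

```text
[531.004 -31.576  92.   ] [np.float64(149.7), np.float64(135.3), np.float64(149.8), np.float64(136.5)]
[np.float64(0.06400270327718985), np.float64(0.07214027468054442)] [np.float64(0.07024896457744156), np.float64(0.06912858932047317)]
[531.38  -31.505  92.   ] [np.float64(160.3), np.float64(147.7), np.float64(161.0), np.float64(147.6)]
[np.float64(0.0722339984432114), np.float64(0.07190603726991152)] [np.float64(0.07402576330375865), np.float64(0.06909074586675601)]
```

Emit:
step_arm(rows=[[0, -4, -44, -0.05, 0, 0], [0, -2, -44, -0.05, 0, 0], [0, 0, -44, -0.05, 0, 0], [0, 2, -44, -0.05, 0, 0], [0, 4, -44, -0.05, 0, 0], [0, 6, -44, -0.05, 0, 0], [0, 8, -40, -0.05, 0, 0], [0, 7, -25, -0.05, 0, 0]])

```text
t: 10.85
eef_pos: [468.4, 303.4, 253.9]
tcp_rot: [-1.565, 1.56, -2.658]
ft_force: [0.2, 0.4, 0.6]
opening: 0.418
```

Emit:
step_arm(rows=[[0, 0, 0, 0, 0, 0], [0, 0, 0, 0, 0, 0]])

```text
t: 11.1
eef_pos: [467.6, 304.1, 251.7]
tcp_rot: [-1.565, 1.556, -2.655]
ft_force: [0.1, 0.2, 0.1]
opening: 0.422
```

```bash
python3 - <<'E'
from h import *
st(); im,T=snap('wrist','w8')
E
```

```text
t 11.1 pos [467.608 304.08  251.722] psi -1.0901277217066345 xax [-0.013 -0.007 -1.   ] F [0.14  0.157 0.083] open 40.15483409937833 q [ 0.458  0.388  1.702 -0.     1.067  1.549]
```

View pics/w8.png

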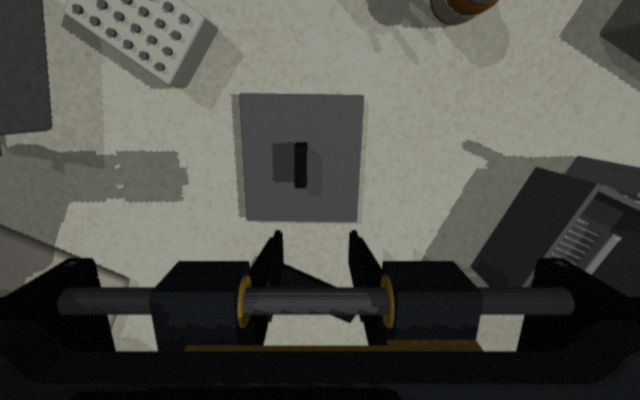

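The lid is in view at corners ≈(239,94),(364,95),(357,221),(246,221), its handle at (301,165).

```bash
python3 - <<'E'
from h import *
im=cv2.imread('pics/w8.png')
cv2.imwrite('pics/w8c.png',cv2.resize(im[85:230,230:375],None,fx=4,fy=4,interpolation=cv2.INTER_CUBIC))
E
```

```text
(no output)
```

View pics/w8c.png

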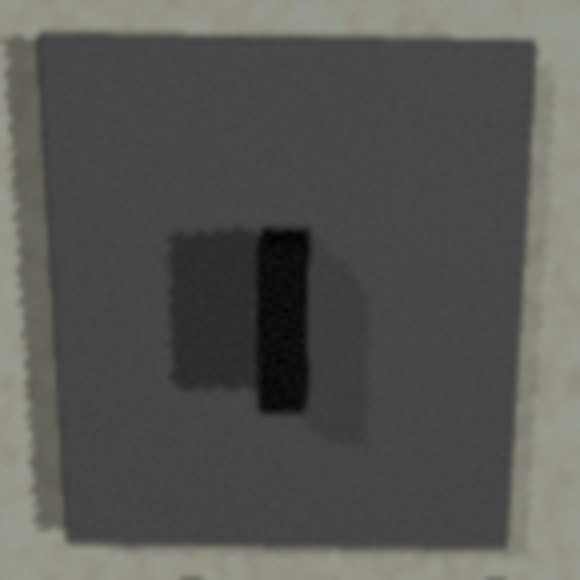

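```bash
python3 - <<'E'
from h import *
T=np.load('pics/w8.npy')
P=np.array([onz('wrist',(230+x/4,85+y/4),18,T) for x,y in [(40,35),(534,41),(507,548),(66,543)]]);print(P.mean(0),[round(np.linalg.norm(P[i]-P[i-1]),1) for i in range(4)])
e=P[0]-P[3];f=P[1]-P[2];g=P[0]-P[1];h=P[3]-P[2]
ys=[np.arctan2(v[1],v[0]) for v in(e,f)]+[np.arctan2(v[1],v[0])-np.pi/2 for v in (g,h)];print(ys)
H=[onz('wrist',(230+x/4,85+y/4),54,T) for x,y in [(284,238),(283,410)]];print(H,np.mean(H,0),np.linalg.norm(H[0]-H[1]))
plan([*P.mean(0)[:2],120],np.mean(ys)-np.pi/2,step=30)
E
```

```text
[472.302 325.238  18.   ] [np.float64(160.3), np.float64(145.6), np.float64(160.4), np.float64(147.5)]
[np.float64(0.46013609897116403), np.float64(0.47174474599546384), np.float64(0.46912657324525675), np.float64(0.4682910790543353)]
[array([496.041, 336.388,  54.   ]), array([451.416, 314.256,  54.   ])] [473.729 325.322  54.   ] 49.81229760537295
N 5 dist [   4.625   21.287 -131.76 ] rot [0.013 0.    0.015]
[[26.3, 3.2, -3.3, 0.003, 0.0, 0.003], [26.3, 3.1, -3.4, 0.003, 0.0, 0.003], [26.3, 3.0, -3.4, 0.003, 0.0, 0.003], [26.3, 2.9, -3.4, 0.003, 0.0, 0.003], [26.3, 2.8, -3.4, 0.003, 0.0, 0.003]]
```

Emit:
step_arm(rows=[[28, 3, -4, 0.003, 0, 0.005], [28, 3, -4, 0.003, 0, 0.005], [28, 3, -4, 0.003, 0, 0.005], [28, 3, -3, 0.003, 0, 0], [20, 3, -3, 0, 0, 0], [5, 0, 0, 0, 0, 0], [0, 0, 0, 0, 0, 0]])

```text
t: 12.02
eef_pos: [475.2, 320.5, 111.3]
tcp_rot: [1.132, 1.569, 0.017]
ft_force: [0.1, -0.0, 0.8]
opening: 0.423
```

```bash
python3 - <<'E'
from h import *
st(); im,T=snap('wrist','w9');plan([472.8,325.3,52],.4685-np.pi/2,step=20)
cv2.imwrite('pics/w9c.png',cv2.resize(im[85:275,230:400],None,fx=4,fy=3,interpolation=cv2.INTER_CUBIC))
E
```

```text
t 12.025 pos [475.197 320.466 111.325] psi -1.1149291240517307 xax [ 0.002  0.    -1.   ] F [ 0.065 -0.045  0.813] open 40.18770911279302 q [ 0.478  0.578  1.814 -0.001  0.749  1.594]
N 3 dist [ -2.463   4.76  -59.595] rot [-0.013  0.001 -0.002]
[[19.9, -0.1, -1.8, -0.004, 0.0, -0.001], [19.9, -0.1, -1.8, -0.004, 0.0, -0.001], [19.9, -0.0, -1.8, -0.004, 0.0, -0.001]]
```

View pics/w9.png

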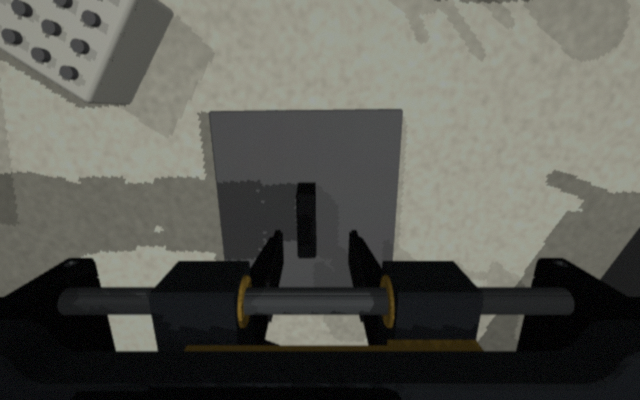

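Emit:
step_arm(rows=[[20, 0, -2, -0.004, 0, 0], [18, 0, -2, -0.004, 0, 0], [14, 0, -2, -0.004, 0, 0], [4, 0, 0, 0, 0, 0], [0, 0, 0, 0, 0, 0]])

```text
t: 12.7
eef_pos: [474.8, 326.1, 58.3]
tcp_rot: [1.498, 1.562, 0.394]
ft_force: [-0.4, 0.5, -0.3]
opening: 0.422
```

```bash
python3 - <<'E'
from h import *
st(); plan([472.8,325.3,51.5],.4685-np.pi/2,step=20)
E
```

```text
t 12.7 pos [474.802 326.122  58.343] psi -1.1038264392444364 xax [ 0.008  0.003 -1.   ] F [-0.444  0.51  -0.347] open 40.1351729229491 q [ 0.488  0.659  1.843 -0.001  0.631  1.593]
N 1 dist [-2.002 -0.822 -6.843] rot [-0.002  0.001 -0.009]
[[6.8, -2.2, -0.2, -0.002, 0.001, -0.009]]
```

Emit:
step_arm(rows=[[5, -2, 0, -0.002, 0, -0.009], [3, 0, 0, 0, 0, 0], [0, 0, 0, 0, 0, 0]])

```text
t: 13.08
eef_pos: [473.4, 325.3, 50.8]
tcp_rot: [0.915, 1.57, -0.187]
ft_force: [-0.2, -0.1, -0.5]
opening: 0.423
```

```bash
python3 - <<'E'
from h import *
st(); plan([472.8,325.3,51.5],.4685-np.pi/2,step=20)
E
```

```text
t 13.075 pos [473.366 325.309  50.84 ] psi -1.101815120413404 xax [ 0.001 -0.    -1.   ] F [-0.158 -0.118 -0.526] open 40.1814544253278 q [ 0.487  0.671  1.846 -0.001  0.624  1.59 ]
N 1 dist [-0.566 -0.009  0.66 ] rot [ 0.     0.001 -0.001]
[[-0.7, -0.5, -0.2, 0.0, 0.001, -0.001]]
```

Emit:
step_arm(rows=[[0, 0, 0, 0, 0, 0], [0, 0, 0, 0, 0, 0], [0, 0, 0, 0, 0, 0], [0, 0, 0, 0, 0, 0], [0, 0, 0, 0, 0, 0], [0, 0, 0, 0, 0, 0]], grip=0)

```text
t: 13.82
eef_pos: [473.4, 325.4, 51.1]
tcp_rot: [1.14, 1.569, 0.038]
ft_force: [0.2, 0.5, -0.5]
opening: 0.149
```

```bash
python3 - <<'E'
from h import *
st()
E
```

```text
t 13.825 pos [473.449 325.403  51.062] psi -1.101871277391657 xax [ 0.001  0.    -1.   ] F [ 0.244  0.516 -0.48 ] open 14.13911614071934 q [ 0.487  0.671  1.845 -0.001  0.624  1.59 ]
```

Emit:
step_arm(rows=[[-6, 0, 0, 0, 0, 0], [-20, 0, 0, 0, 0, 0], [-30, 0, 0, 0, 0, 0], [-35, 0, 0, 0, 0, 0], [-35, 0, 0, 0, 0, 0], [-25, 0, 0, 0, 0, 0], [-8, 0, 0, 0, 0, 0], [0, 0, 0, 0, 0, 0]])

```text
t: 14.82
eef_pos: [471.7, 324.4, 214.4]
tcp_rot: [-1.369, 1.567, -2.471]
ft_force: [-0.5, 0.1, -3.3]
opening: 0.146
```

```bash
python3 - <<'E'
from h import *
st(); im,T=snap('wrist','w10'); snap('scene','s10');plan([531,-31.5,225],.0705-np.pi/2,step=40)
cv2.imwrite('pics/w10c.png',cv2.resize(im[85:275,200:430],None,fx=3.4,fy=3,interpolation=cv2.INTER_CUBIC))
E
```

```text
t 14.825 pos [471.707 324.426 214.413] psi -1.1019065228367677 xax [-0.003 -0.003 -1.   ] F [-0.484  0.137 -3.332] open 13.90656794778858 q [ 0.487  0.445  1.717 -0.001  0.983  1.59 ]
N 10 dist [  59.489 -355.839   11.412] rot [0.398 0.002 0.005]
[[-1.1, -10.8, 34.4, 0.04, 0.0, 0.001], [-1.1, -9.4, 34.8, 0.04, 0.0, 0.001], [-1.1, -8.0, 35.2, 0.04, 0.0, 0.001], [-1.1, -6.6, 35.5, 0.04, 0.0, 0.001], [-1.1, -5.2, 35.7, 0.04, 0.0, 0.001], [-1.1, -3.7, 35.9, 0.04, 0.0, 0.001], [-1.1, -2.3, 36.0, 0.04, 0.0, 0.001], [-1.1, -0.9, 36.1, 0.04, 0.0, 0.001]]
[[-1.1, 0.6, 36.1, 0.04, 0.0, 0.001], [-1.1, 2.0, 36.0, 0.04, 0.0, 0.001]]
```

View pics/w10.png

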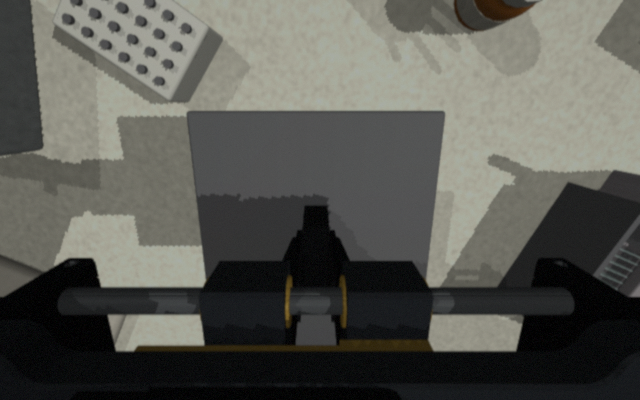

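View pics/w10c.png

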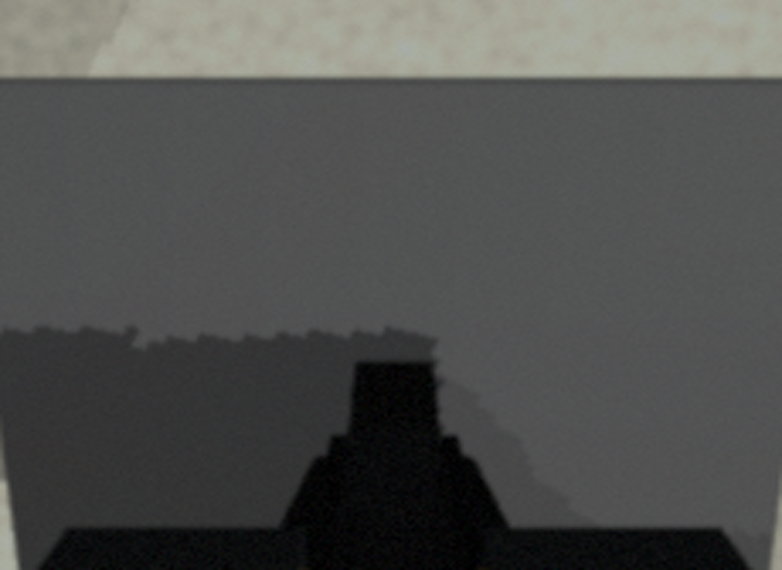

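View pics/s10.png

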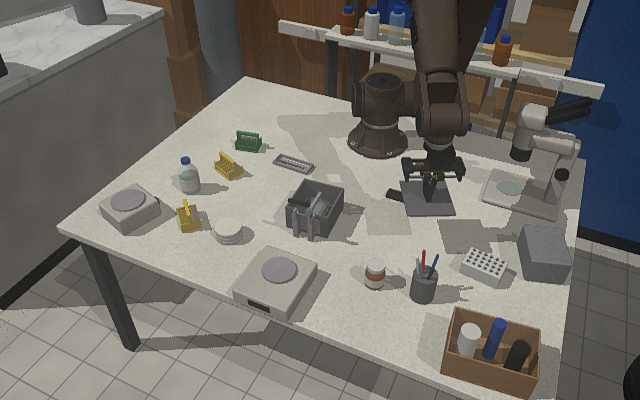

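```bash
python3 - <<'E'
from h import *
c=env.get_calibration('wrist');E=c['hand_eye']
def ontool(uv,x):
    d=E[:3,:3]@np.array([(uv[0]-c['cx'])/c['fx'],(uv[1]-c['cy'])/c['fy'],1]);o=E[:3,3];return o+d*(x-o[0])/d[0]
a,b=ontool((187.5,111.3),33),ontool((445,111.3),33);print(a,b,b-a,(a+b)/2,np.arctan2((b-a)[1],(b-a)[2]))
im=cv2.imread('pics/w10.png').astype(int)
g=im.sum(2);
for r in (120,150,180):
  d=np.diff(g[r]);print(r,np.argmin(d[150:240])+150,np.argmax(d[400:470])+400)
for col in (220,300,420): print(col,np.argmin(np.diff(g[90:130,col]))+90)
E
```

```text
[ 33.     79.566 -71.841] [33.    79.555 74.054] [  0.     -0.012 145.895] [33.    79.561  1.107] -8.01535605114996e-05
120 186 444
150 189 440
180 193 437
220 110
300 110
420 110
```

Emit:
step_arm(rows=[[-3, -11, 34, 0.04, 0, 0.003], [-3, -9, 35, 0.04, 0, 0.002], [-2, -8, 35, 0.04, 0, 0], [-2, -7, 35, 0.04, 0, 0], [-2, -5, 36, 0.04, 0, 0], [-2, -4, 36, 0.04, 0, 0], [-2, -2, 36, 0.04, 0, 0], [-1, -1, 36, 0.04, 0, 0]])

```text
t: 15.92
eef_pos: [516.1, 32.9, 222.1]
tcp_rot: [-1.459, 1.555, -2.887]
ft_force: [0.5, 0.5, -3.9]
opening: 0.147
```

```bash
python3 - <<'E'
from h import *
st(); plan([532.2,-30.5,225],.0705-np.pi/2,step=35)
E
```

```text
t 15.925 pos [516.113  32.87  222.079] psi -1.427961034339902 xax [-0.015 -0.004 -1.   ] F [ 0.549  0.477 -3.939] open 14.01910556019437 q [-0.062  0.364  1.833 -0.006  0.959  1.37 ]
N 2 dist [ 16.087 -63.37    2.921] rot [0.072 0.002 0.015]
[[-1.5, 3.4, 32.5, 0.036, 0.001, 0.008], [-1.5, 4.6, 32.4, 0.036, 0.001, 0.008]]
```

Emit:
step_arm(rows=[[-2, 3, 32, 0.036, 0, 0.008], [-1, 5, 30, 0.03, 0, 0.007], [0, 0, 0, 0, 0, 0], [0, 0, 0, 0, 0, 0], [0, 0, 0, 0, 0, 0]])

```text
t: 16.55
eef_pos: [530.7, -30.8, 220.4]
tcp_rot: [-1.537, 1.563, -3.035]
ft_force: [-0.1, -0.3, -3.7]
opening: 0.146
```

```bash
python3 - <<'E'
from h import *
st(); plan([532.2,-30.5,190],.0705-np.pi/2,step=20);snap('wrist','w11')
E
```

```text
t 16.55 pos [530.706 -30.784 220.421] psi -1.498821853375505 xax [-0.008 -0.001 -1.   ] F [-0.057 -0.267 -3.675] open 13.838502246528932 q [-0.181  0.384  1.806 -0.003  0.959  1.319]
N 2 dist [  1.494   0.284 -30.421] rot [0.001 0.    0.008]
[[15.2, 0.9, -0.1, 0.001, 0.0, 0.004], [15.2, 0.8, -0.1, 0.001, 0.0, 0.004]]
```

View pics/w11.png

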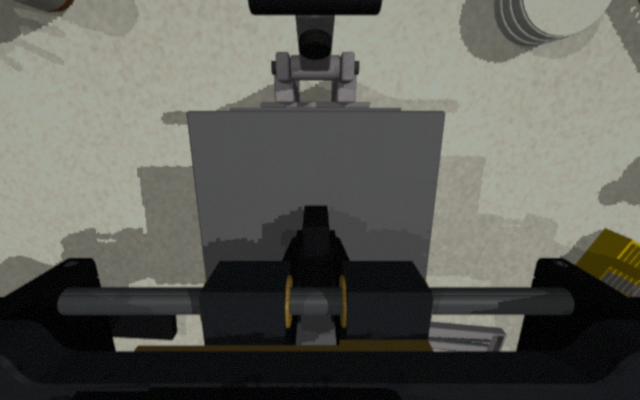

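Emit:
step_arm(rows=[[15, 1, 0, 0.001, 0, 0.006], [15, 1, 0, 0, 0, 0.004], [10, 0, 0, 0, 0, 0], [10, 0, 0, 0, 0, 0], [3, 0, 0, 0, 0, 0], [0, 0, 0, 0, 0, 0]])

```text
t: 17.35
eef_pos: [532.7, -28.0, 166.2]
tcp_rot: [1.437, 1.567, -0.058]
ft_force: [0.2, -0.4, -2.7]
opening: 0.146
```

```bash
python3 - <<'E'
from h import *
st(); plan([532.2,-30.5,151],.0705-np.pi/2,step=20);snap('wrist','w12');snap('scene','s12')
s=cv2.imread('pics/s12.png');w=cv2.imread('pics/w12.png')
cv2.imwrite('pics/c12.png',np.hstack([cv2.resize(s[150:250,265:365],(400,400),interpolation=cv2.INTER_CUBIC),cv2.resize(w[80:280,190:390],(400,400),interpolation=cv2.INTER_CUBIC)]))
E
```

```text
t 17.35 pos [532.705 -28.012 166.192] psi -1.4954425612872724 xax [ 0.003 -0.    -1.   ] F [ 0.156 -0.445 -2.72 ] open 13.861867451792213 q [-0.177  0.453  1.867  0.001  0.819  1.319]
N 1 dist [ -0.505  -2.488 -15.192] rot [ 0.005  0.    -0.003]
[[15.2, -0.7, 2.4, 0.005, 0.0, -0.003]]
```

View pics/c12.png

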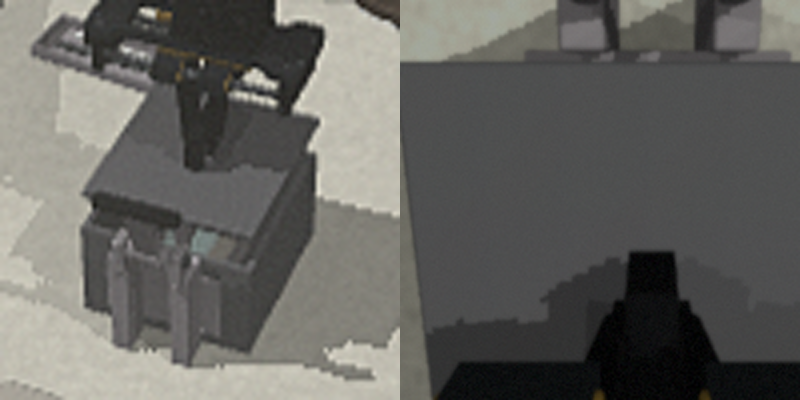

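View pics/w12.png

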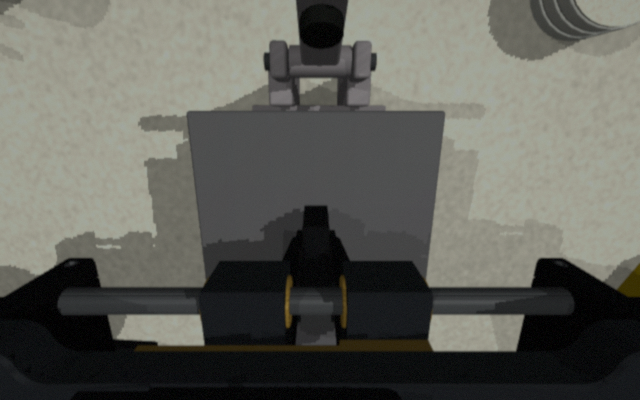

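Emit:
step_arm(rows=[[7, -0.5, 2.5, 0.004, 0, -0.003], [5, 0, 0, 0, 0, 0], [2, 0, 0, 0, 0, 0], [0, 0, 0, 0, 0, 0]])

```text
t: 17.95
eef_pos: [532.7, -31.0, 151.9]
tcp_rot: [1.065, 1.569, -0.435]
ft_force: [-0.5, -0.0, -3.1]
opening: 0.143
```

```bash
python3 - <<'E'
from h import *
st(); plan([532.2,-30.5,146],.0705-np.pi/2,step=20)
E
```

```text
t 17.95 pos [532.671 -30.989 151.861] psi -1.5001852418358168 xax [ 0.001 -0.001 -1.   ] F [-0.501 -0.014 -3.147] open 13.576376628957258 q [-0.182  0.474  1.879 -0.001  0.788  1.319]
N 1 dist [-0.471  0.489 -5.861] rot [ 0.     0.001 -0.001]
[[5.9, -0.4, -0.5, 0.0, 0.001, -0.001]]
```

Plug bottom is at ~101 and the rim at 92. I step down gently.

Emit:
step_arm(rows=[[4, -0.4, -0.5, 0, 0, 0], [2, 0, 0, 0, 0, 0], [0, 0, 0, 0, 0, 0]])

```text
t: 18.32
eef_pos: [532.3, -30.4, 145.6]
tcp_rot: [1.091, 1.569, -0.409]
ft_force: [0.0, 0.0, -3.3]
opening: 0.148
```

Emit:
step_arm(rows=[[3, 0, 0, 0, 0, 0], [2, 0, 0, 0, 0, 0]])

```text
t: 18.58
eef_pos: [532.4, -30.5, 140.4]
tcp_rot: [1.134, 1.569, -0.366]
ft_force: [0.8, 0.8, -3.5]
opening: 0.143
```

```bash
python3 - <<'E'
from h import *
st(); plan([532.2,-30.5,134],.0705-np.pi/2,step=20)
E
```

```text
t 18.575 pos [532.36  -30.472 140.443] psi -1.5000809888380056 xax [ 0.002 -0.001 -1.   ] F [ 0.798  0.823 -3.528] open 13.577881684536404 q [-0.181  0.49   1.89  -0.001  0.76   1.32 ]
N 1 dist [-0.16  -0.028 -6.443] rot [ 0.     0.001 -0.002]
[[6.4, -0.2, 0.0, 0.0, 0.001, -0.002]]
```

Emit:
step_arm(rows=[[2, -0.2, 0, 0, 0, -0.002], [2, 0, 0, 0, 0, 0]])

```text
t: 18.82
eef_pos: [532.2, -30.5, 136.1]
tcp_rot: [-0.296, 1.57, -1.796]
ft_force: [-0.4, -0.5, -3.3]
opening: 0.143
```

Emit:
step_arm(rows=[[1.5, 0, 0, 0, 0, 0], [1, 0, 0, 0, 0, 0]])

```text
t: 19.08
eef_pos: [532.2, -30.5, 133.4]
tcp_rot: [-0.386, 1.57, -1.886]
ft_force: [-0.2, -0.2, -2.3]
opening: 0.146
```

Emit:
step_arm(rows=[[1, 0, 0, 0, 0, 0]])

```text
t: 19.2
eef_pos: [532.2, -30.5, 133.0]
tcp_rot: [-0.019, 1.57, -1.519]
ft_force: [-5.8, 1.0, 17.1]
opening: 0.148
```

Contact came at TCP z = 133.0, exactly the expected seated height. I release.

Emit:
step_arm(rows=[[0, 0, 0, 0, 0, 0], [0, 0, 0, 0, 0, 0], [0, 0, 0, 0, 0, 0], [0, 0, 0, 0, 0, 0]], grip=40)

```text
t: 19.7
eef_pos: [532.8, -30.6, 133.8]
tcp_rot: [0.935, 1.568, -0.565]
ft_force: [-0.3, 0.3, -0.1]
opening: 0.417
```

Emit:
step_arm(rows=[[-10, 0, 0, 0, 0, 0], [-25, 0, 0, 0, 0, 0], [-35, 0, 0, 0, 0, 0], [-40, 0, 0, 0, 0, 0], [-20, 0, 0, 0, 0, 0], [0, 0, 0, 0, 0, 0], [0, 0, 0, 0, 0, 0]])

```text
t: 20.58
eef_pos: [532.1, -30.3, 270.2]
tcp_rot: [1.007, 1.568, -0.493]
ft_force: [0.4, -0.7, 0.2]
opening: 0.422
```

```bash
python3 - <<'E'
from h import *
st();snap('wrist','w13');snap('scene','s13');snap('top','t13')
s=cv2.imread('pics/s13.png');w=cv2.imread('pics/w13.png');t=cv2.imread('pics/t13.png')
cv2.imwrite('pics/c13.png',np.hstack([cv2.resize(s[160:260,265:365],(400,400),interpolation=cv2.INTER_CUBIC),cv2.resize(t[130:240,270:380],(400,400),interpolation=cv2.INTER_CUBIC)]))
E
```

```text
t 20.575 pos [532.061 -30.337 270.204] psi -1.5000666562079668 xax [ 0.003 -0.001 -1.   ] F [ 0.399 -0.704  0.211] open 40.11822948844281 q [-0.18   0.327  1.745 -0.001  1.066  1.32 ]
```

View pics/c13.png

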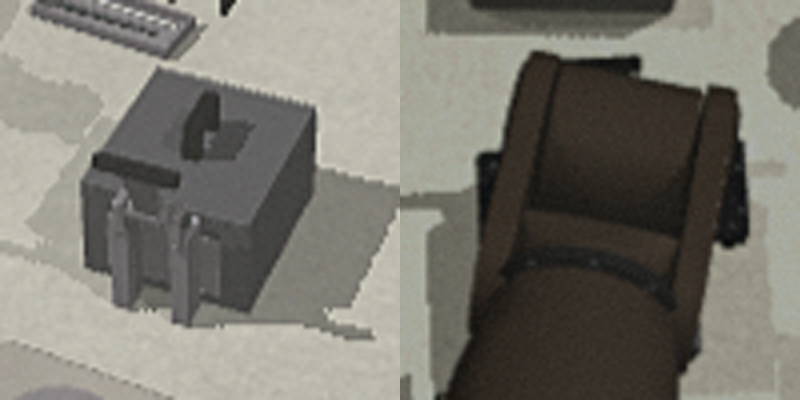

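View pics/w13.png

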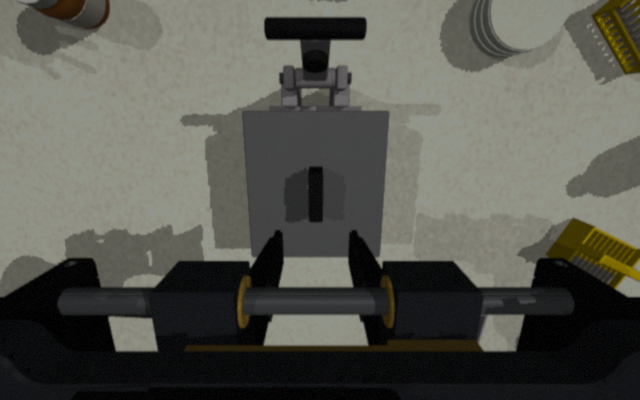

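The scene and wrist views show the lid flush on the rim all round. In the wrist view its edges are at (243,111)–(389,111), and the clamp bar stands behind at about (315,28). Now I find the clamp angle.

```bash
python3 - <<'E'
from h import *
T=np.load('pics/w13.npy')
yaw=.0705; ex=np.array([np.cos(yaw),np.sin(yaw),0]);ey=np.array([-np.sin(yaw),np.cos(yaw),0]);ez=np.array([0,0,1])
C=np.array([531.2,-30.5,0])
H=C+110*ex+114*ez
for th in np.arange(1.7,2.5,.1):
    B=H+70*(-np.cos(th)*ex+np.sin(th)*ez); print(round(th,2),B,proj('wrist',B,T),proj('scene',B))
# lid corners
print([proj('wrist',C+a*81*ex+b*74*ey+100*ez,T) for a,b in((1,1),(1,-1),(-1,-1),(-1,1))])
print([proj('scene',C+a*81*ex+b*74*ey+100*ez) for a,b in((1,1),(1,-1),(-1,-1),(-1,1))])
plan([*(C+182*ex)[:2],262],yaw-np.pi/2,step=40)
w=cv2.imread('pics/w13.png');cv2.imwrite('pics/c13w.png',cv2.resize(w[0:130,220:410],None,fx=4,fy=4,interpolation=cv2.INTER_CUBIC))
E
```

```text
1.7 [649.923 -22.116 183.417] [314.298  54.401] [300.452 197.436]
1.8 [656.791 -21.631 182.169] [314.292  43.933] [299.574 199.111]
1.9 [663.501 -21.157 180.241] [314.289  33.882] [298.717 200.931]
2.0 [669.985 -20.699 177.651] [314.287  24.447] [297.89  202.878]
2.1 [676.178 -20.262 174.425] [314.289  15.808] [297.102 204.929]
2.2 [682.019 -19.85  170.595] [314.292   8.118] [296.362 207.064]
2.3 [687.45  -19.466 166.199] [314.298   1.496] [295.678 209.257]
2.4 [692.416 -19.115 161.282] [314.305  -3.972] [295.06  211.485]
[array([240.545, 110.793]), array([388.414, 110.817]), array([378.822, 257.343]), array([250.368, 257.426])]
[array([326.984, 215.75 ]), array([284.51 , 204.236]), array([303.764, 175.647]), array([343.854, 185.759])]
N 5 dist [180.639  12.681  -7.826] rot [ 0.     0.001 -0.002]
[[1.6, 36.2, 0.0, 0.0, 0.0, -0.0], [1.6, 36.2, 0.0, 0.0, 0.0, -0.0], [1.6, 36.2, 0.0, 0.0, 0.0, -0.0], [1.6, 36.2, 0.0, 0.0, 0.0, -0.0], [1.6, 36.2, 0.0, 0.0, 0.0, -0.0]]
```

View pics/c13w.png

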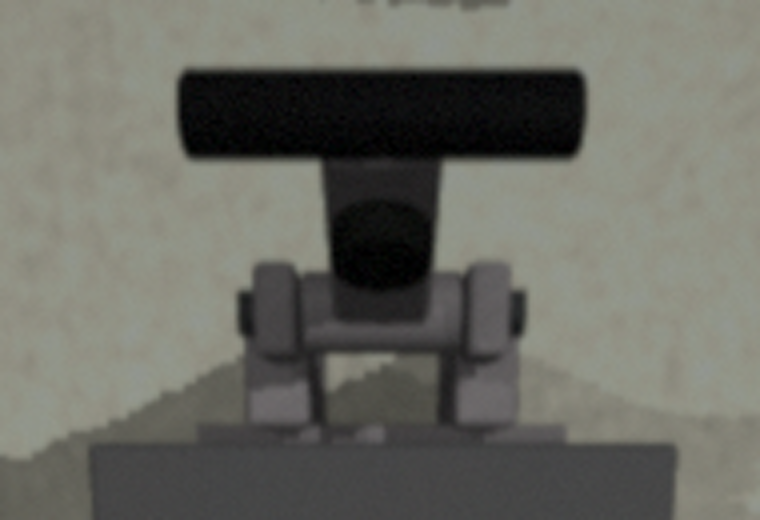

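Bar row 28 gives a clamp angle of about 1.96 rad, so the bar is at about (667,-21,179). I close the fingers, go over the bar and drop behind it.

Emit:
step_arm(rows=[[-5, 36, 0, 0, 0, 0], [0, 38, 0, 0, 0, 0], [0, 38, 0, 0, 0, 0], [0, 36, 0, 0, 0, 0], [0, 28, 0, 0, 0, 0], [0, 5, 0, 0, 0, 0], [0, 0, 0, 0, 0, 0]], grip=0)

```text
t: 21.6
eef_pos: [716.2, -17.2, 267.5]
tcp_rot: [-1.635, 1.562, -3.135]
ft_force: [0.4, 1.0, -0.3]
opening: 0.006
```

```bash
python3 - <<'E'
from h import *
st(); plan([708,-18,176],.0705-np.pi/2,step=30)
E
```

```text
t 21.6 pos [716.197 -17.204 267.543] psi -1.5005159818950478 xax [-0.009 -0.    -1.   ] F [ 0.424  0.957 -0.258] open 0.5337360179027617 q [-0.116  0.61   1.263 -0.001  1.278  1.385]
N 4 dist [ -8.197  -0.796 -91.543] rot [-0.    -0.001  0.009]
[[22.9, -1.9, 0.1, -0.0, -0.0, 0.002], [22.9, -1.9, 0.1, -0.0, -0.0, 0.002], [22.9, -2.0, 0.1, -0.0, -0.0, 0.002], [22.9, -2.0, 0.1, -0.0, -0.0, 0.002]]
```

Emit:
step_arm(rows=[[25, -1, 0, 0, 0, 0.003], [25, -1, 0, 0, 0, 0.003], [20, -1, 0, 0, 0, 0.003], [15, -1, 0, 0, 0, 0], [5, 0, 0, 0, 0, 0], [0, 0, 0, 0, 0, 0]])

```text
t: 22.35
eef_pos: [707.8, -17.9, 177.0]
tcp_rot: [1.891, 1.57, 0.39]
ft_force: [0.3, 0.9, 0.2]
opening: 0.005
```

```bash
python3 - <<'E'
from h import *
st();snap('wrist','w14');snap('scene','s14')
s=cv2.imread('pics/s14.png');cv2.imwrite('pics/c14.png',cv2.resize(s[140:260,250:370],(560,560),interpolation=cv2.INTER_CUBIC))
plan([640,-22,176],.0705-np.pi/2,step=10)
E
```

```text
t 22.35 pos [707.765 -17.94  177.048] psi -1.5010927755800565 xax [ 0.001  0.    -1.   ] F [0.294 0.909 0.241] open 0.43801974239823543 q [-0.119  0.668  1.398  0.001  1.074  1.382]
N 7 dist [-68.03   -4.043  -1.523] rot [-0.001 -0.    -0.002]
[[0.2, -9.7, -0.1, -0.0, -0.0, -0.0], [0.2, -9.7, -0.1, -0.0, -0.0, -0.0], [0.2, -9.7, -0.1, -0.0, -0.0, -0.0], [0.2, -9.7, -0.1, -0.0, -0.0, -0.0], [0.2, -9.7, -0.1, -0.0, -0.0, -0.0], [0.2, -9.7, -0.1, -0.0, -0.0, -0.0], [0.2, -9.7, -0.1, -0.0, -0.0, -0.0]]
```

View pics/c14.png

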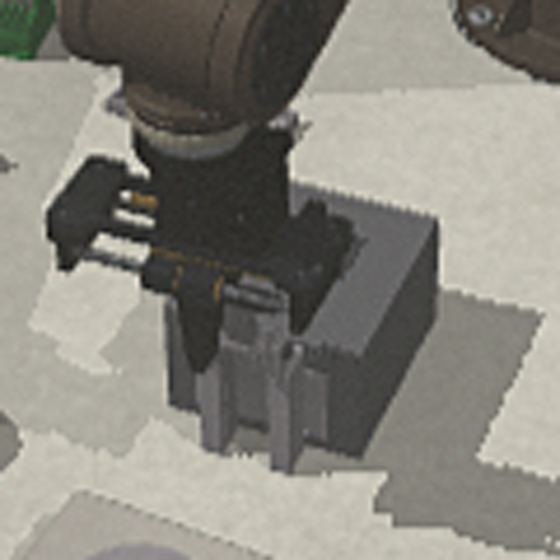

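Emit:
step_arm(rows=[[0, -12, 0, 0, 0, 0], [0, -10, 0, 0, 0, 0], [0, -8, 0, 0, 0, 0], [0, -8, 0, 0, 0, 0], [0, -8, 0, 0, 0, 0]])

```text
t: 23.08
eef_pos: [662.4, -21.4, 181.8]
tcp_rot: [1.449, 1.556, -0.052]
ft_force: [4.0, 0.4, 3.9]
opening: 0.006
```

```bash
python3 - <<'E'
from h import *
st();snap('wrist','w15')
E
```

```text
t 23.075 pos [662.368 -21.447 181.761] psi -1.5011151377649476 xax [ 0.014 -0.001 -1.   ] F [3.975 0.397 3.886] open 0.6038244608847658 q [-0.132  0.596  1.531  0.001  1.     1.368]
```

View pics/w15.png

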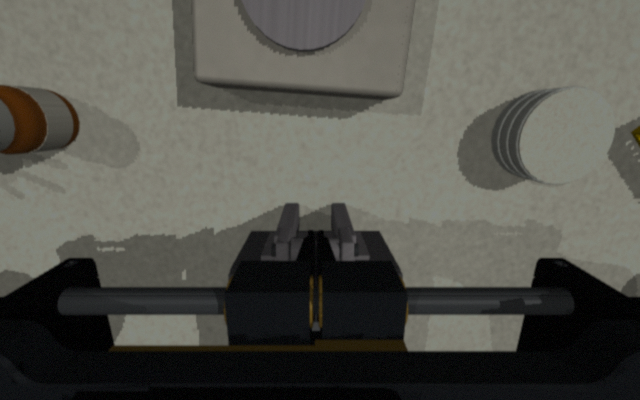

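Push force is about 4 N, so the clamp is moving and near upright. I continue.

Emit:
step_arm(rows=[[0, -8, 0, 0, 0, -0.01], [0, -8, 0, 0, 0, 0], [0, -8, 0, 0, 0, 0], [0, -8, 0, 0, 0, 0]])

```text
t: 23.62
eef_pos: [628.9, -23.8, 180.8]
tcp_rot: [1.221, 1.566, -0.28]
ft_force: [4.8, 0.7, -0.0]
opening: 0.006
```

```bash
python3 - <<'E'
from h import *
st()
E
```

```text
t 23.625 pos [628.943 -23.789 180.82 ] psi -1.501271576032475 xax [ 0.005 -0.001 -1.   ] F [ 4.826  0.722 -0.049] open 0.5251379409715142 q [-0.142  0.556  1.614 -0.001  0.966  1.359]
```

The force drops as the tip slides over the arm, which I estimate at about 0.96 rad. I raise, move above the bar and look.

Emit:
step_arm(rows=[[-10, 2, 0, 0, 0, -0.005], [-18, 0, 0, 0, 0, 0], [-15, 0, 0, 0, 0, 0], [-5, 0, 0, 0, 0, 0], [0, 0, 0, 0, 0, 0]])

```text
t: 24.25
eef_pos: [629.0, -23.6, 230.2]
tcp_rot: [-1.466, 1.562, -2.968]
ft_force: [-0.0, 0.7, -0.4]
opening: 0.005
```

```bash
python3 - <<'E'
from h import *
st();snap('wrist','w16');snap('scene','s16')
s=cv2.imread('pics/s16.png');cv2.imwrite('pics/c16.png',cv2.resize(s[140:260,250:370],(560,560),interpolation=cv2.INTER_CUBIC))
plan([600,-26,225],.0705-np.pi/2,step=15)
E
```

```text
t 24.25 pos [629.025 -23.564 230.191] psi -1.501364368846297 xax [-0.008 -0.001 -1.   ] F [-0.036  0.687 -0.436] open 0.5137593600674485 q [-0.141  0.509  1.553 -0.003  1.087  1.361]
N 2 dist [-28.894  -2.46   -4.66 ] rot [-0.001  0.001  0.009]
[[2.5, -14.5, 0.2, -0.001, 0.0, 0.005], [2.4, -14.5, 0.2, -0.001, 0.0, 0.005]]
```

View pics/c16.png

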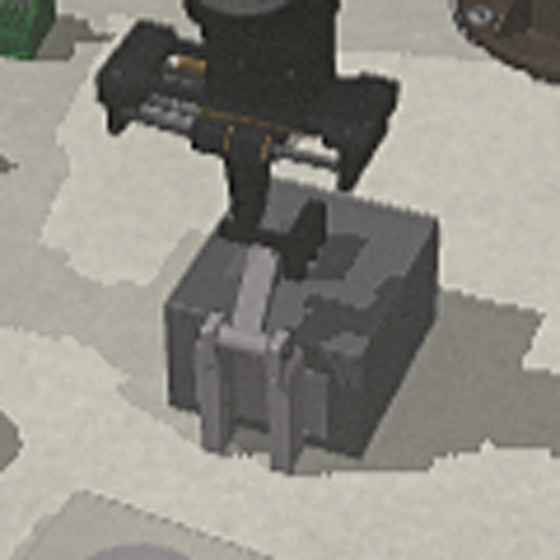

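View pics/w16.png

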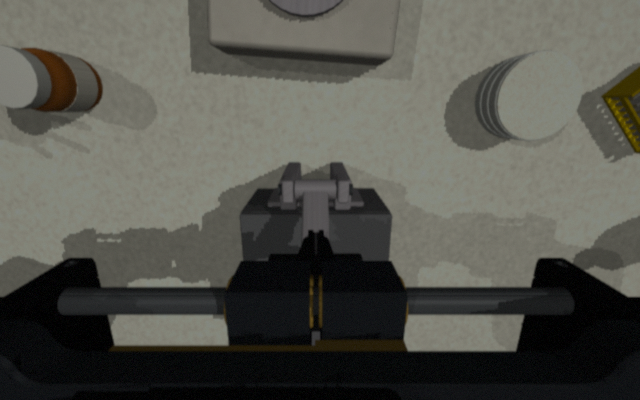

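The clamp is now leaning forward over the lid, with its bar at scene ≈(308,193), just under the fingertips. I move forward above the bar, then press down along the arc.

Emit:
step_arm(rows=[[0, -14, 0, 0, 0, 0.008], [6, -14, 0, 0, 0, 0], [8, -3, 0, 0, 0, 0], [0, 0, 0, 0, 0, 0]])

```text
t: 24.85
eef_pos: [596.9, -25.7, 213.2]
tcp_rot: [-1.569, 1.567, -3.071]
ft_force: [1.1, -0.9, -0.1]
opening: 0.006
```

```bash
python3 - <<'E'
from h import *
st();yaw=.0705; ex=np.array([np.cos(yaw),np.sin(yaw),0]);H=np.array([640.9,-22.8,114])
for th in (.6,.8,.9,1,1.1): print(th,proj('scene',H+70*(-np.cos(th)*ex+np.sin(th)*np.array([0,0,1]))))
E
```

```text
t 24.85 pos [596.93  -25.677 213.193] psi -1.501367152005819 xax [-0.004 -0.    -1.   ] F [ 1.112 -0.858 -0.074] open 0.5947117152624231 q [-0.153  0.48   1.657 -0.001  1.008  1.349]
0.6 [308.792 191.858]
0.8 [307.692 190.974]
0.9 [307.045 190.847]
1 [306.341 190.934]
1.1 [305.587 191.238]
```

Emit:
step_arm(rows=[[8, -3, 0, 0, 0, 0.004], [8, -4, 0, 0, 0, 0], [8, -4, 0, 0, 0, 0], [6, -3, 0, 0, 0, 0]])

```text
t: 25.35
eef_pos: [578.5, -27.1, 184.9]
tcp_rot: [-1.492, 1.563, -2.992]
ft_force: [-4.2, -0.6, 6.9]
opening: 0.007
```

```bash
python3 - <<'E'
from h import *
st()
plan([575,-27.5,148],.0705-np.pi/2,step=6)
E
```

```text
t 25.35 pos [578.543 -27.086 184.892] psi -1.5001005208229925 xax [-0.008 -0.001 -1.   ] F [-4.159 -0.55   6.852] open 0.6824488921232013 q [-0.16   0.49   1.73  -0.003  0.93   1.342]
N 7 dist [ -3.543  -0.414 -36.892] rot [0.    0.001 0.008]
[[5.3, -0.5, 0.0, 0.0, 0.0, 0.001], [5.3, -0.5, 0.0, 0.0, 0.0, 0.001], [5.3, -0.5, 0.0, 0.0, 0.0, 0.001], [5.3, -0.5, 0.0, 0.0, 0.0, 0.001], [5.3, -0.5, 0.0, 0.0, 0.0, 0.001], [5.3, -0.5, 0.0, 0.0, 0.0, 0.001], [5.3, -0.5, 0.0, 0.0, 0.0, 0.001]]
```

The fingertips push the bar down (7 N). I keep going.

Emit:
step_arm(rows=[[6, 0, 0, 0, 0, 0.004], [6, -1, 0, 0, 0, 0.003], [6, -1, 0, 0, 0, 0], [5, -1, 0, 0, 0, 0]])

```text
t: 25.85
eef_pos: [573.0, -27.5, 160.8]
tcp_rot: [-1.466, 1.566, -2.965]
ft_force: [-2.4, -0.7, 3.9]
opening: 0.003
```

```bash
python3 - <<'E'
from h import *
st()
plan([575,-27.5,146],.0705-np.pi/2,step=6)
E
```

```text
t 25.85 pos [573.02  -27.455 160.786] psi -1.4997683506050692 xax [-0.005 -0.001 -1.   ] F [-2.425 -0.739  3.911] open 0.3102794901247747 q [-0.162  0.512  1.769 -0.002  0.866  1.339]
N 3 dist [  1.98   -0.045 -14.786] rot [0.001 0.001 0.005]
[[4.9, 0.7, 0.1, 0.0, 0.0, 0.002], [4.9, 0.7, 0.1, 0.0, 0.0, 0.002], [4.9, 0.7, 0.1, 0.0, 0.0, 0.002]]
```

Emit:
step_arm(rows=[[5, 1, 0, 0, 0, 0.003], [4, 0.5, 0, 0, 0, 0], [3, 0, 0, 0, 0, 0]])

```text
t: 26.22
eef_pos: [574.7, -27.4, 147.6]
tcp_rot: [-1.363, 1.569, -2.863]
ft_force: [-2.1, -0.4, 2.8]
opening: 0.003
```

Emit:
step_arm(rows=[[1.5, 0, 0, 0, 0, 0]])

```text
t: 26.35
eef_pos: [574.7, -27.3, 146.0]
tcp_rot: [-1.354, 1.569, -2.854]
ft_force: [-4.9, -0.8, 13.2]
opening: 0.007
```

Emit:
step_arm(rows=[[0.7, 0, 0, 0, 0, 0]])

```text
t: 26.48
eef_pos: [574.7, -27.3, 145.9]
tcp_rot: [-1.297, 1.569, -2.797]
ft_force: [-6.1, -1.1, 15.5]
opening: 0.005
```

Emit:
step_arm(rows=[[0.5, 0, 0, 0, 0, 0]])

```text
t: 26.6
eef_pos: [574.7, -27.3, 146.0]
tcp_rot: [-1.221, 1.569, -2.72]
ft_force: [-4.6, 0.3, 8.2]
opening: 0.005
```

It stops solid at TCP z = 146.0, so the bar top is at 121, as for the closed clamp. I retract and check.

Emit:
step_arm(rows=[[-8, 0, 0, 0, 0, 0], [-25, 0, 0, 0, 0, 0], [-40, 0, 0, 0, 0, 0], [-40, 0, 0, 0, 0, 0], [-30, -20, 0, 0, 0, 0], [0, -30, 0, 0, 0, 0], [0, -10, 0, 0, 0, 0], [0, 0, 0, 0, 0, 0]])

```text
t: 27.6
eef_pos: [516.1, -31.5, 295.8]
tcp_rot: [1.288, 1.565, -0.212]
ft_force: [0.6, 0.7, 0.6]
opening: 0.004
```

```bash
python3 - <<'E'
from h import *
st();_,T=snap('wrist','w17');snap('scene','s17')
s=cv2.imread('pics/s17.png');cv2.imwrite('pics/c17.png',cv2.resize(s[160:260,260:360],(580,580),interpolation=cv2.INTER_CUBIC))
yaw=.0705; ex=np.array([np.cos(yaw),np.sin(yaw),0]);ey=np.array([-np.sin(yaw),np.cos(yaw),0]);H=np.array([640.9,-22.8,114])
for th in (0,.05,.1,.2):
    B=H+70*(-np.cos(th)*ex+np.sin(th)*np.array([0,0,1])); print(th,proj('wrist',B,T),proj('scene',B-35*ey),proj('scene',B+35*ey))
E
```

```text
t 27.6 pos [516.136 -31.504 295.764] psi -1.4997249188111033 xax [ 0.005 -0.001 -1.   ] F [0.64  0.652 0.581] open 0.37903445578529604 q [-0.189  0.277  1.746 -0.     1.113  1.311]
0 [314.578 135.904] [300.391 196.28 ] [320.288 201.538]
0.05 [314.574 136.077] [300.363 195.484] [320.288 200.74 ]
0.1 [314.57  136.081] [300.315 194.721] [320.268 199.976]
0.2 [314.56  135.562] [300.154 193.297] [320.17  198.553]
```

View pics/c17.png

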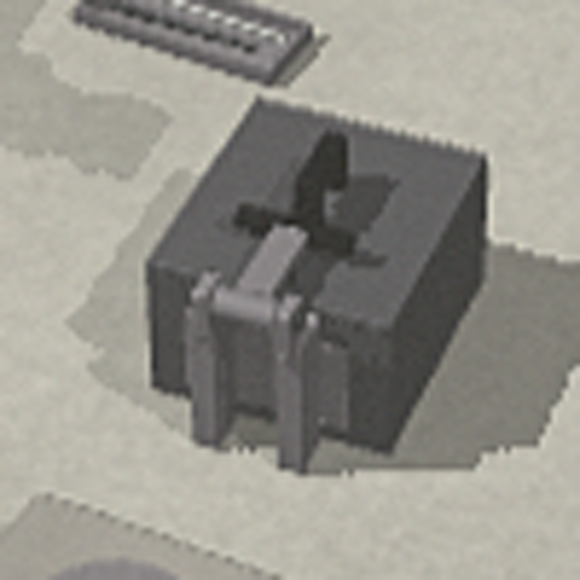

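View pics/w17.png

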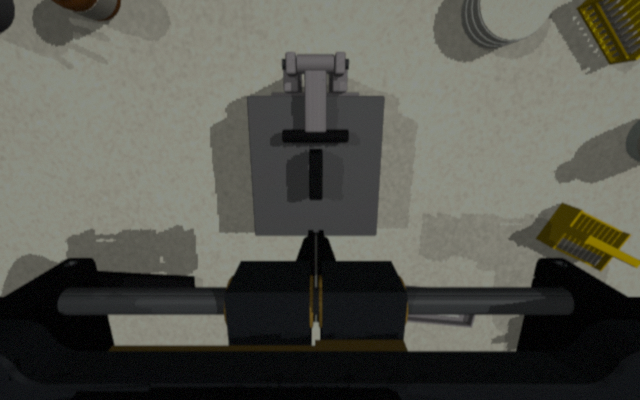

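View pics/s17.png

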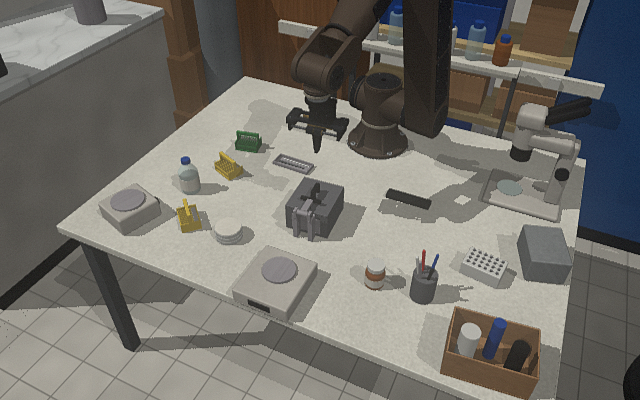

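The clamp bar ends are at scene (300.9,196.9) and (320.7,201.9). That fits angle 0 (predicted (300.4,196.3) and (320.3,201.5)). The lid is flush and the bystanders look as they did at the start.

```bash
python3 -c "
from h import *
st(); print(env.job_done())"
```

```text
t 27.7 pos [516.623 -31.515 295.355] psi -1.499637713747888 xax [ 0.005 -0.001 -1.   ] F [-0.238 -0.066 -0.687] open 0.30481674205280473 q [-0.189  0.279  1.745 -0.     1.113  1.311]
the job is handed in; nothing more can be done
None
```

I put the grey steel rack upright on the chamber floor, set the lid on, and swung the clamp over and pressed it flat onto the lid. The job was handed in at 27.7 s with the arm clear; no verdict is reported.

- **Rack:** it touched down at TCP z = 80, the expected height, with about 25 N at contact. The wrist view then showed it standing upright inside.
- **Lid:** it touched down at TCP z = 133, the computed fully seated height, with 17 N at contact. The pictures show it flush on the rim all round.
- **Clamp:** it stopped solid with its bar top at 121 mm, as for the closed position, at up to about 16 N. In the last scene picture the bar ends lie within about 1 px of where a fully closed clamp would put them.
- **Bystanders:** they looked unmoved in the last scene picture, judged by eye.

The wrist camera read the gripped lid about 1 mm to one side; I corrected for that when placing it. No check failed or disagreed.

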